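# Load the carver's kit tray and close the parts box

## Task

Lift the loose cover off the pins of the parts box and lay it flat on the cork mat. Then load the kit tray with every part that is there, each upright in a pocket of its own fitting size, low parts first and tall parts last: all the rosettes out of the box, then all the bun feet, and only then the spindles. When the tray is loaded, seat the cover fully home on the box's two pins again; leave the mallet, the jar and the brush alone.

Things in the scene. Friction and masses are not known exactly. Their poses are not given: they have to be found in the camera images.
- box: Open wooden parts box, fixed to the bench, 260 (x) x 166 (y) x 36 mm high, walls 7 mm, inner floor 7 mm above the bench; origin at the centre of its underside, z up. The rosettes lie flat in its large compartment (from x = -103 to +60 mm); the small compartment at +x holds brass screws that stay there. On small blocks at x = +113 and x = -113 mm, y = 0, stand two fixed dowel pins, 8 mm thick, whose tops are 12 mm above the rim.
- cover: Loose plywood cover of the box, 260 (x) x 166 (y) x 8 mm, about 200 g, with two 12 mm holes at x = +113 and x = -113 mm, y = 0, for the pins; works either way round. In the middle of its top is a wooden bar handle, 70 mm long along x, 14 mm thick along y, its top 34 mm above the underside. Origin at the centre of the underside. Fully home, the underside lies on the box's rim (36 mm over the box's origin). It may get knocked aside by 2 to 4 cm.
- mat: Cork mat, fixed, 280 (x) x 180 (y) x 3 mm; origin at the centre of its underside. The cover is laid here, flat, roughly on its middle.
- tray: Pale wooden kit tray, fixed, 310 (x) x 190 (y) x 12 mm, with seven square pockets 6 mm deep, lined with grey felt: along its -y side wide, small, small, wide; along its +y side three middle-sized ones. Origin at the centre of its underside, z up.
- board: Thin plywood board, fixed, 280 (x) x 200 (y) x 3 mm; bun feet (row at y = -50 mm) and spindles (row at y = +55 mm) stand upright on it at the start. Origin at the centre of its underside.
- wide0 (a point): Centre of the floor of a wide pocket (70 mm square, 6 mm deep, for a rosette), 6 mm above the bench; axes as the tray.
- wide1 (a point): Centre of the floor of a wide pocket (70 mm square, 6 mm deep, for a rosette), 6 mm above the bench; axes as the tray.
- mid0 (a point): Centre of the floor of a middle-sized pocket (58 mm square, 6 mm deep, for a bun foot), 6 mm above the bench; axes as the tray.
- mid1 (a point): Centre of the floor of a middle-sized pocket (58 mm square, 6 mm deep, for a bun foot), 6 mm above the bench; axes as the tray.
- mid2 (a point): Centre of the floor of a middle-sized pocket (58 mm square, 6 mm deep, for a bun foot), 6 mm above the bench; axes as the tray.
- small0 (a point): Centre of the floor of a small pocket (54 mm square, 6 mm deep, for a spindle), 6 mm above the bench; axes as the tray.
- small1 (a point): Centre of the floor of a small pocket (54 mm square, 6 mm deep, for a spindle), 6 mm above the bench; axes as the tray.
- rosette0: Carved wooden rosette: flat disc 60 mm in diameter, 18 mm thick, pattern on top; origin at the centre of its underside. May be absent.
- rosette1: Carved wooden rosette: flat disc 60 mm in diameter, 18 mm thick, pattern on top; origin at the centre of its underside. May be absent.
- foot0: Turned bun foot: squat round, 48 mm in diameter (straight-sided from 10 to 26 mm up), 36 mm high, about 60 g; origin at the centre of its underside. May be absent; may get knocked aside by 2 to 4 cm.
- foot1: Turned bun foot: squat round, 48 mm in diameter (straight-sided from 10 to 26 mm up), 36 mm high, about 60 g; origin at the centre of its underside. May be absent; may get knocked aside by 2 to 4 cm.
- foot2: Turned bun foot: squat round, 48 mm in diameter (straight-sided from 10 to 26 mm up), 36 mm high, about 60 g; origin at the centre of its underside. May be absent; may get knocked aside by 2 to 4 cm.
- spindle0: Turned spindle: round base 44 mm in diameter and 18 mm high, shaft 22 mm in diameter (two thin beads, 28 mm, below 70 mm), 120 mm high in all; origin at the centre of the base's underside. Stands upright. May be absent.
- spindle1: Turned spindle: round base 44 mm in diameter and 18 mm high, shaft 22 mm in diameter (two thin beads, 28 mm, below 70 mm), 120 mm high in all; origin at the centre of the base's underside. Stands upright. May be absent.
- mallet: Carver's mallet standing on its head, 72 mm in diameter, 162 mm high; origin at its underside. Leave alone.
- jar: Amber jar, 60 mm in diameter, 75 mm high; origin at its underside. Leave alone.
- brush: Brush lying on the bench; leave alone.
Things that resemble listed ones, but are neither listed nor needed, are in the scene too. What is shaped like the spindle0 but blue or green is not meant.

How it is judged:
On the way, in this order (a step that is already met when the one before it is completed fails the run):
1. the cover lies flat on the cork mat (horizontal distance between cover and mat below 0.05 m and z of cover in the frame of mat below 0.007 m and angle between cover's own z axis and vertical below 0.05 rad), for 0.2 s.
2. every rosette lies in a wide pocket, while no foot or spindle is in the tray yet (((horizontal distance between rosette0 and wide0 below 0.01 m and z of rosette0 in the frame of wide0 between -0.004 and 0.004 m and angle between rosette0's own z axis and vertical below 0.1 rad) or (horizontal distance between rosette0 and wide1 below 0.01 m and z of rosette0 in the frame of wide1 between -0.004 and 0.004 m and angle between rosette0's own z axis and vertical below 0.1 rad)) and ((horizontal distance between rosette1 and wide0 below 0.01 m and z of rosette1 in the frame of wide0 between -0.004 and 0.004 m and angle between rosette1's own z axis and vertical below 0.1 rad) or (horizontal distance between rosette1 and wide1 below 0.01 m and z of rosette1 in the frame of wide1 between -0.004 and 0.004 m and angle between rosette1's own z axis and vertical below 0.1 rad)) and horizontal distance between each of foot0, foot1, foot2 and mid0 above 0.035 m and horizontal distance between each of foot0, foot1, foot2 and mid1 above 0.035 m and horizontal distance between each of foot0, foot1, foot2 and mid2 above 0.035 m and horizontal distance between each of spindle0, spindle1 and small0 above 0.035 m and horizontal distance between each of spindle0, spindle1 and small1 above 0.035 m), for 0.2 s.
3. every bun foot stands in a middle-sized pocket, while no spindle is in the tray yet (((horizontal distance between foot0 and mid0 below 0.01 m and z of foot0 in the frame of mid0 between -0.004 and 0.004 m and angle between foot0's own z axis and vertical below 0.1 rad) or (horizontal distance between foot0 and mid1 below 0.01 m and z of foot0 in the frame of mid1 between -0.004 and 0.004 m and angle between foot0's own z axis and vertical below 0.1 rad) or (horizontal distance between foot0 and mid2 below 0.01 m and z of foot0 in the frame of mid2 between -0.004 and 0.004 m and angle between foot0's own z axis and vertical below 0.1 rad)) and ((horizontal distance between foot1 and mid0 below 0.01 m and z of foot1 in the frame of mid0 between -0.004 and 0.004 m and angle between foot1's own z axis and vertical below 0.1 rad) or (horizontal distance between foot1 and mid1 below 0.01 m and z of foot1 in the frame of mid1 between -0.004 and 0.004 m and angle between foot1's own z axis and vertical below 0.1 rad) or (horizontal distance between foot1 and mid2 below 0.01 m and z of foot1 in the frame of mid2 between -0.004 and 0.004 m and angle between foot1's own z axis and vertical below 0.1 rad)) and ((horizontal distance between foot2 and mid0 below 0.01 m and z of foot2 in the frame of mid0 between -0.004 and 0.004 m and angle between foot2's own z axis and vertical below 0.1 rad) or (horizontal distance between foot2 and mid1 below 0.01 m and z of foot2 in the frame of mid1 between -0.004 and 0.004 m and angle between foot2's own z axis and vertical below 0.1 rad) or (horizontal distance between foot2 and mid2 below 0.01 m and z of foot2 in the frame of mid2 between -0.004 and 0.004 m and angle between foot2's own z axis and vertical below 0.1 rad)) and horizontal distance between each of spindle0, spindle1 and small0 above 0.035 m and horizontal distance between each of spindle0, spindle1 and small1 above 0.035 m), for 0.2 s.
4. every spindle stands in a small pocket (((horizontal distance between spindle0 and small0 below 0.01 m and z of spindle0 in the frame of small0 between -0.004 and 0.004 m and angle between spindle0's own z axis and vertical below 0.1 rad) or (horizontal distance between spindle0 and small1 below 0.01 m and z of spindle0 in the frame of small1 between -0.004 and 0.004 m and angle between spindle0's own z axis and vertical below 0.1 rad)) and ((horizontal distance between spindle1 and small0 below 0.01 m and z of spindle1 in the frame of small0 between -0.004 and 0.004 m and angle between spindle1's own z axis and vertical below 0.1 rad) or (horizontal distance between spindle1 and small1 below 0.01 m and z of spindle1 in the frame of small1 between -0.004 and 0.004 m and angle between spindle1's own z axis and vertical below 0.1 rad))), for 0.2 s.
5. the cover is seated on the box's pins (horizontal distance between cover and box below 0.005 m and z of cover in the frame of box between 0.033 and 0.039 m and angle between the x axis of cover and the x axis of box, either way round below 0.06 rad and angle between cover's own z axis and vertical below 0.03 rad), for 0.2 s.
At the end, for the whole second after the job is handed in: Each rosette, bun foot and spindle that is there is upright on the floor of a pocket of its kind (within 10 mm of its centre, 4 mm in height, 0.1 rad); the cover lies on the box's rim over both pins (within 5 mm, 3 mm in height, 0.06 rad in yaw); all at rest (all of step 4 and all of step 5 and ((horizontal distance between rosette0 and wide0 below 0.01 m and z of rosette0 in the frame of wide0 between -0.004 and 0.004 m and angle between rosette0's own z axis and vertical below 0.1 rad) or (horizontal distance between rosette0 and wide1 below 0.01 m and z of rosette0 in the frame of wide1 between -0.004 and 0.004 m and angle between rosette0's own z axis and vertical below 0.1 rad)) and ((horizontal distance between rosette1 and wide0 below 0.01 m and z of rosette1 in the frame of wide0 between -0.004 and 0.004 m and angle between rosette1's own z axis and vertical below 0.1 rad) or (horizontal distance between rosette1 and wide1 below 0.01 m and z of rosette1 in the frame of wide1 between -0.004 and 0.004 m and angle between rosette1's own z axis and vertical below 0.1 rad)) and ((horizontal distance between foot0 and mid0 below 0.01 m and z of foot0 in the frame of mid0 between -0.004 and 0.004 m and angle between foot0's own z axis and vertical below 0.1 rad) or (horizontal distance between foot0 and mid1 below 0.01 m and z of foot0 in the frame of mid1 between -0.004 and 0.004 m and angle between foot0's own z axis and vertical below 0.1 rad) or (horizontal distance between foot0 and mid2 below 0.01 m and z of foot0 in the frame of mid2 between -0.004 and 0.004 m and angle between foot0's own z axis and vertical below 0.1 rad)) and ((horizontal distance between foot1 and mid0 below 0.01 m and z of foot1 in the frame of mid0 between -0.004 and 0.004 m and angle between foot1's own z axis and vertical below 0.1 rad) or (horizontal distance between foot1 and mid1 below 0.01 m and z of foot1 in the frame of mid1 between -0.004 and 0.004 m and angle between foot1's own z axis and vertical below 0.1 rad) or (horizontal distance between foot1 and mid2 below 0.01 m and z of foot1 in the frame of mid2 between -0.004 and 0.004 m and angle between foot1's own z axis and vertical below 0.1 rad)) and ((horizontal distance between foot2 and mid0 below 0.01 m and z of foot2 in the frame of mid0 between -0.004 and 0.004 m and angle between foot2's own z axis and vertical below 0.1 rad) or (horizontal distance between foot2 and mid1 below 0.01 m and z of foot2 in the frame of mid1 between -0.004 and 0.004 m and angle between foot2's own z axis and vertical below 0.1 rad) or (horizontal distance between foot2 and mid2 below 0.01 m and z of foot2 in the frame of mid2 between -0.004 and 0.004 m and angle between foot2's own z axis and vertical below 0.1 rad)) and linear speed of each of rosette0, rosette1, foot0, foot1, foot2, spindle0, spindle1, cover below 0.02 m/s); the robot touches nothing.
It fails at once if the mallet, jar or brush is moved by more than 3 cm (distance of any of mallet, jar, brush from where it was at the start of the episode above 0.03 m).
Of rosette0, rosette1 only 1 to 2 are there at a start; the rules pass over those that are not, and their reading is None.
Of foot0, foot1, foot2 only 2 to 3 are there at a start; the rules pass over those that are not, and their reading is None.
Of spindle0, spindle1 only 1 to 2 are there at a start; the rules pass over those that are not, and their reading is None.
At some moment in a run one of cover, foot0, foot1, foot2 may be knocked a few centimetres aside while the robot is not near it.
It also fails if it takes over 210 s, if anything falls off the work surface, if the arm or the gripper's body presses on something with over 40 N, if the wrist force passes 120 N, or if a joint passes its speed limit or range.

## Robot

A 6-joint arm with a two-finger parallel gripper is mounted at the origin on the work surface. World frame = base frame: x ahead of the robot, y to its left, z up, the work surface at z = 0. Lengths are in m, angles in rad, forces in N, time in s.
With the tool pointing down it reaches from about 0.35 to 0.8 m from the base axis. Payload 7.3 kg.
Tool frame: the origin (TCP) lies between the finger pads; the fingertips stand r.finger_overhang ahead of it and the grasp point (between the pads) lies 3 mm ahead of it (r.finger_overhang is the distance from the TCP to the fingertips, in m); z points along the fingers, y is the line along which they close (so a half turn about z gives the same grasp; the last joint's range is limited). The gripper opens to 85 mm and grips with 20 to 120 N. Pads are 22 mm wide; open, the fingers measure 114 mm over their backs; the gripper's body (76 mm by 85 mm) begins 54 mm behind the grasp point. The pads swing forward as they close: fully open they stand 13 mm farther back than shut.
Start: joints at [1.08, 0.342, 1.524, -0, 1.275, -0.146], TCP at [0.177, 0.494, 0.253] pointing down, gripper open.
Joint ranges: [-2.53, 2.53], [-0.77, 2.02], [0.04, 2.7], [-1, 4.14], [0.28, 2.66], [-3.11, 3.11]. Speed limits (rad/s): [2.57, 2.57, 3.14, 3.14, 3.14, 3.14].

## Interface

Orientations are given as [roll, pitch, yaw] about the fixed x, y, z axes, in that order (R = Rz(yaw) Ry(pitch) Rx(roll)).
In Python, from plant import readout, eyes, r gives the robot as it stands.
- The arm moves only by the shell command python3 -m pendant 'ROWS' [FORCE]. ROWS is text: rows parted by semicolons, each of 5 numbers parted by spaces: the opening, from -1 (shut) to 1 (fully open), then the shift along the tool's x, y, z in mm, then the turn about the tool's z in units of 6 degrees (1.0 is 6 degrees). A call has 1 to 5 rows; each row shifts and turns the commanded pose from where the row before left it, along the tool's axes as they then stand; what a row does not reach is not made up. A row lasts 1/12 s, in which the tool goes at most 41.7 mm and 7.16 degrees, less where a joint would pass 70% of its speed; a pose out of reach is approached as far as the arm can. A call with a gripper value outside its range is refused whole. The fingers move at their own pace and stop on an object; FORCE is the grip in N (left out, the last holds). Time passes only in rows, so rows that do not move let the fingers close. It gives the time, the measured TCP pose, the force, the opening and the grip force at its end, in the units of the state.
- readout.read_state(): the state, without advancing time (a new reading comes with each control period).
- eyes.camera(name): name is "scene" or "top"; returns a dict with "image" (400x640x3 uint8, red, green, blue), "fx", "fy", "cx", "cy" (pixels), "k1" (the pictures are not rectified: a ray, as slopes to the right and down, at radius r is drawn at 1 + k1 r^2 times it, then the intrinsics apply), "rvec" (rotation vector, rad) and "tvec" (3), from world to camera coordinates, as OpenCV has them. Camera axes: x right, y down, z forward; pixel columns grow to the right and rows downward; lengths in m; the calibration is good to about 2 mm. A picture is of the moment at which its call begins. There is no depth.
- r.job_done(): hands the job in; it is judged then, once.
The state is a dict: "time_s": time; "joints": joint angles; "qd": joint speeds; "joint_efforts": joint torques, N m; "eef_pos": TCP position; "tcp_rot": TCP orientation; "force": force on the tool from outside, world axes, zero at the start; "moment": the same for the moment, N m; "opening": finger opening in m; "finger_force": force on a finger pad.
Only numpy, scipy, OpenCV 4.12 (cv2) and the standard library are available. Lean on these libraries where they do the work, as an engineer would, in place of code of your own. Each camera call takes 0.05 s, during which the arm holds its last target. There are 200 camera calls.

## Working session

There is one attempt and no reset: what is moved stays moved. The work goes in short steps, Python scripts to look and compute and a shell command to move; the robot and the scene stay as the last step left them, time stands still between calls to the robot, and variables do not carry over. Pictures are saved under pics/ and viewed, at most 14 in all, crops included, and the job is handed in when it is done.

```bash
mkdir -p pics; ls
cat > h.py <<'E'
import numpy as np, cv2
from plant import readout, eyes, r
def snap(n,save=None):
    c=eyes.camera(n)
    if save: cv2.imwrite('pics/'+save,cv2.cvtColor(c['image'],cv2.COLOR_RGB2BGR))
    return c
def K(c): return np.array([[c['fx'],0,c['cx']],[0,c['fy'],c['cy']],[0,0,1.]]),np.array([c['k1'],0,0,0.])
def w(c,u,v,z):
    k,d=K(c); p=cv2.undistortPoints(np.array([[[u,v]]],float),k,d,criteria=(3,50,1e-10))[0,0] if False else cv2.undistortPoints(np.array([[[u,v]]],float),k,d)[0,0]
    R=cv2.Rodrigues(np.array(c['rvec'],float))[0]; t=np.array(c['tvec'],float).ravel()
    o=-R.T@t; dd=R.T@np.array([p[0],p[1],1]); return (o+dd*(z-o[2])/dd[2])
def px(c,P):
    k,d=K(c); return cv2.projectPoints(np.array(P,float).reshape(-1,1,3),np.array(c['rvec'],float),np.array(c['tvec'],float),k,d)[0].reshape(-1,2)
def st():
    s=readout.read_state(); print(round(s['time_s'],2),np.round(s['eef_pos'],4),np.round(s['tcp_rot'],3),np.round(s['force'],1),round(s['opening'],4),np.round(s['joints'],2)); return s
E
python3 - <<'E'
from h import *
import pickle
for n in('scene','top'):
    c=snap(n,n+'0.png'); pickle.dump(c,open(n+'0.pkl','wb')); print({k:np.round(v,3) for k,v in c.items() if k!='image'})
st(); print(r.finger_overhang)
E
```

```text
pics
{'fx': np.float64(445.519), 'fy': np.float64(445.519), 'cx': np.float64(314.706), 'cy': np.float64(196.768), 'k1': np.float64(-0.059), 'rvec': array([ 0.68 ,  2.654, -1.076]), 'tvec': array([ 0.507, -0.209,  1.664])}
{'fx': np.float64(365.709), 'fy': np.float64(365.709), 'cx': np.float64(320.86), 'cy': np.float64(201.361), 'k1': np.float64(0.006), 'rvec': array([ 2.158, -2.113,  0.228]), 'tvec': array([0.038, 0.61 , 0.972])}
0.1 [0.1773 0.4938 0.2527] [-3.14  -0.     2.797] [-0.6 -0.1  0.2] 0.0855 [ 1.08  0.34  1.52 -0.    1.28 -0.15]
0.022
```

View pics/scene0.png

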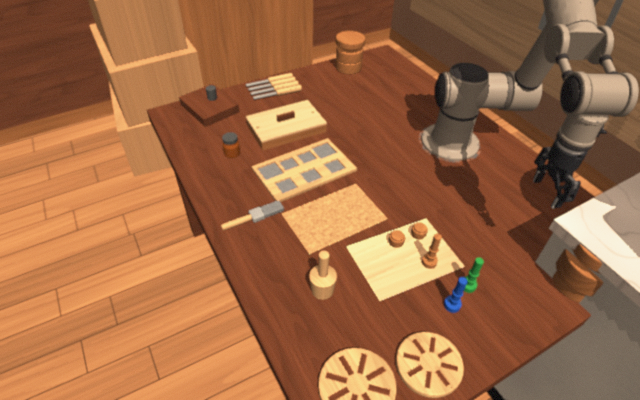

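View pics/top0.png

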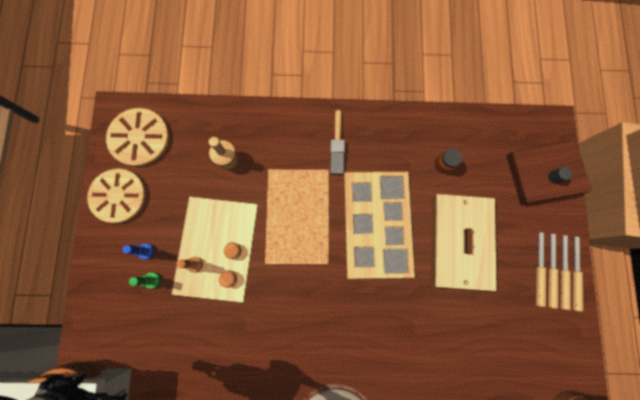

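The scene picture shows the board with two feet and one red spindle at (432,255); the blue (455,295) and green (474,272) spindles are decoys. In the top picture the board is at (215,250), the mat at (297,216), the tray at (380,225) and the box with cover at (466,242). I'll enlarge both areas.

Run:
```python
import cv2
i=cv2.imread('pics/top0.png')
a=i[185:310,160:270]; b=i[165:295,340:500]
cv2.imwrite('pics/a.png',cv2.resize(a,None,fx=4.8,fy=4.8,interpolation=cv2.INTER_CUBIC))
cv2.imwrite('pics/b.png',cv2.resize(b,None,fx=4.6,fy=4.6,interpolation=cv2.INTER_CUBIC))
```

```text
(no output)
```

View pics/a.png

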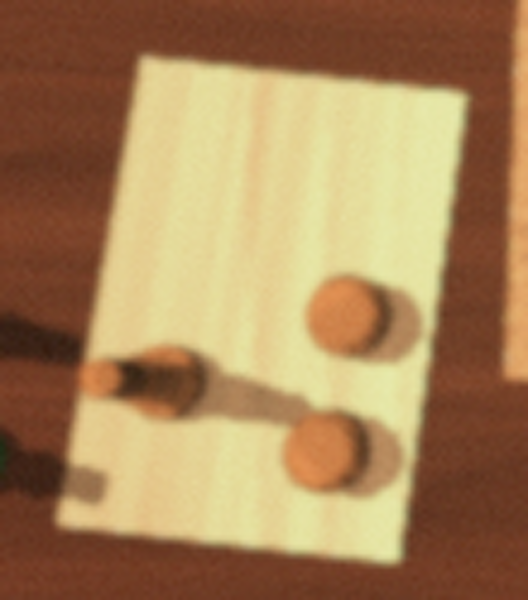

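View pics/b.png

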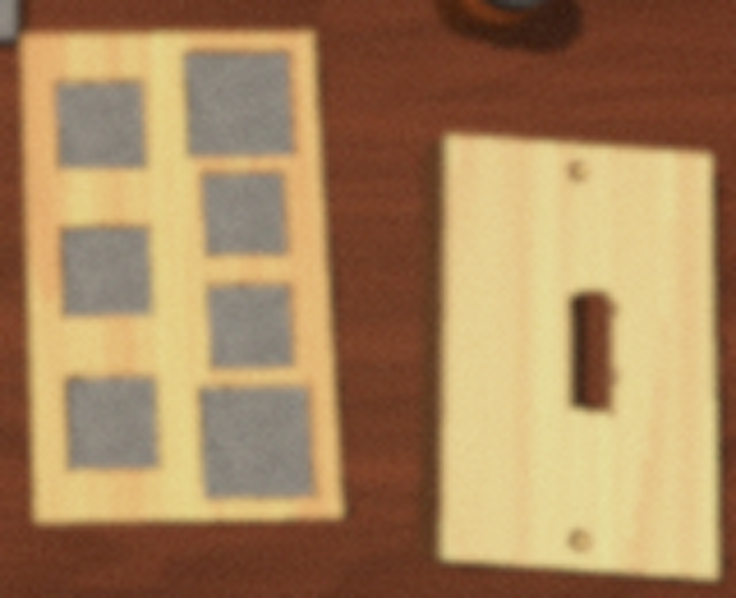

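Crop A: two feet, tops at (346,316) and (324,452); the only red spindle, base at (170,382) and top at (103,378). It stands on the board, so it fits the description, whereas the blue and green ones are on the bench. Crop B: tray pockets, cover corners, and pins at (578,171) and (580,540).

```bash
cat >> h.py <<'E'
def fit(model,world):
    m=np.array(model,float)[:,:2]; W=np.array(world,float)[:,:2]
    mc=m.mean(0); wc=W.mean(0); H=(m-mc).T@(W-wc); a=np.arctan2(H[0,1]-H[1,0],H[0,0]+H[1,1])
    R=np.array([[np.cos(a),-np.sin(a)],[np.sin(a),np.cos(a)]]); t=wc-R@mc
    res=np.linalg.norm((m@R.T+t)-W,axis=1); return t,a,res
E
python3 - <<'E'
from h import *; import pickle
c=pickle.load(open('top0.pkl','rb'))
A=lambda p,z:w(c,160+(p[0]+.5)/4.8-.5,185+(p[1]+.5)/4.8-.5,z)
B=lambda p,z:w(c,340+(p[0]+.5)/4.6-.5,165+(p[1]+.5)/4.6-.5,z)
def q(L,W): return [[L/2,W/2],[L/2,-W/2],[-L/2,-W/2],[-L/2,W/2]]  # UL,UR,LR,LL
P=lambda n,f:print(n,np.round(f[0],4),round(f[1],4),np.round(f[2]*1e3,1))
P('board',fit(q(.28,.2),[A(p,.003) for p in[(139,55),(468,92),(402,563),(57,525)]]))
print('f',A((346,316),.039),A((324,452),.039),'sp base',A((170,382),.018),'top',A((103,378),.123))
P('tray',fit(q(.31,.19),[B(p,.012) for p in[(20,32),(315,32),(344,517),(35,523)]]))
for p in [(101,124),(105,270),(111,421),(239,102),(245,214),(250,326),(256,441)]: print(p,np.round(B(p,.009),4))
P('cover',fit(q(.26,.166),[B(p,.044) for p in[(445,135),(714,152),(719,580),(439,561)]]))
P('pins',fit([[.113,0],[-.113,0]],[B(p,.048) for p in[(578,171),(580,540)]]))
print('handle',B((595,352),.070))
m=lambda u,v:w(c,u,v,.003)
P('mat',fit(q(.28,.18),[m(*p) for p in[(267,169.5),(328,169.5),(328,264),(265.5,263)]]))
print('mallet base, jar',w(c,222,155,.05),w(c,446,163,.03))
E
```

```text
board [0.4766 0.3492] -0.087 [1.4 0.7 1.1 0.4]
f [0.46792295 0.29465026 0.039     ] [0.39106966 0.30219403 0.039     ] sp base [0.42886532 0.39848521 0.018     ] top [0.42923301 0.40105116 0.123     ]
tray [ 0.5563 -0.1193] 0.0333 [1.9 1.3 0.8 1. ]
(101, 124) [ 0.65   -0.0707  0.009 ]
(105, 270) [ 0.5553 -0.073   0.009 ]
(111, 421) [ 0.4606 -0.0765  0.009 ]
(239, 102) [ 0.6668 -0.1604  0.009 ]
(245, 214) [ 0.5933 -0.163   0.009 ]
(250, 326) [ 0.5217 -0.1648  0.009 ]
(256, 441) [ 0.45   -0.1672  0.009 ]
cover [ 0.5067 -0.3592] -0.0534 [1.5 3.  0.7 2.1]
pins [ 0.5065 -0.3573] -0.0506 [0.6 0.6]
handle [ 0.50459656 -0.35758694  0.07      ]
mat [0.5753 0.118 ] 0.02 [2.3 1.2 0.8 2.6]
mallet base, jar [0.73866866 0.33707414 0.05      ] [ 0.73828131 -0.31943785  0.03      ]
```

Both feet, the spindle, the pockets and the cover fit their known sizes. First I turn the tool so its x runs along the cover's x.

```bash
cat >> h.py <<'E'
def to(x,y,z,yaw=None):
    s=st(); p=np.array(s['eef_pos']); R=cv2.Rodrigues(np.eye(3))[0]
    from scipy.spatial.transform import Rotation as T
    a=s['tcp_rot']; M=T.from_euler('xyz',a).as_matrix()
    if yaw is not None: print('turn units',round(-np.degrees((yaw-a[2]+np.pi)%(2*np.pi)-np.pi)/6,3))
    print('shift tool mm',np.round(M.T@(np.array([x,y,z])-p)*1e3,1))
E
R='1 0 0 0 1.18;1 0 0 0 1.18;1 0 0 0 1.18;1 0 0 0 1.18;1 0 0 0 1.18'
for k in 1; do :; done
python3 -m pendant '1 0 0 0 1.18;1 0 0 0 1.18;1 0 0 0 1.18;1 0 0 0 1.18;1 0 0 0 1.18'
python3 -m pendant '1 0 0 0 1.18;1 0 0 0 1.18;1 0 0 0 1.18;1 0 0 0 1.18;1 0 0 0 1.18'
python3 -m pendant '1 0 0 0 1.18;1 0 0 0 1.18;1 0 0 0 1.18;1 0 0 0 1.18;1 0 0 0 1.18'
python3 -m pendant '1 0 0 0 1.18;1 0 0 0 1.18;1 0 0 0 1.18;1 0 0 0 1.18;1 0 0 0 1.18'
python3 -m pendant '1 0 0 0 1.18;1 0 0 0 1.18;1 0 0 0 1.18;1 0 0 0 0'
python3 -c "
from h import *
to(.5065,-.3573,.2,-.051)"
```

```text
time_s: 0.52
eef_pos: [0.1773, 0.4939, 0.2529]
tcp_rot: [-3.141, 0.0, 2.173]
force: [0.6, -0.7, -0.3]
opening: 0.0853
finger_force: 0.0
time_s: 0.93
eef_pos: [0.1773, 0.4939, 0.2529]
tcp_rot: [-3.141, 0.001, 1.555]
force: [0.5, 0.6, -0.6]
opening: 0.0855
finger_force: 0.0
time_s: 1.35
eef_pos: [0.1773, 0.4939, 0.2529]
tcp_rot: [3.141, 0.001, 0.937]
force: [0.6, 0.2, -0.2]
opening: 0.0859
finger_force: 0.0
time_s: 1.77
eef_pos: [0.1773, 0.4939, 0.2529]
tcp_rot: [3.141, 0.001, 0.319]
force: [-1.0, 0.1, -0.3]
opening: 0.0853
finger_force: 0.0
time_s: 2.1
eef_pos: [0.1773, 0.4939, 0.2529]
tcp_rot: [3.141, 0.0, -0.05]
force: [-0.6, 0.7, -0.5]
opening: 0.0854
finger_force: 0.0
2.1 [0.1773 0.4939 0.2529] [ 3.141  0.    -0.05 ] [-0.6  0.7 -0.5] 0.0854 [ 1.08  0.34  1.52 -0.    1.28  2.7 ]
turn units 0.012
shift tool mm [371.1 833.8  53.4]
```

```bash
python3 -m pendant '1 25 25 0 0;1 25 25 0 0;1 25 25 0 0;1 25 25 0 0;1 25 25 0 0' >/dev/null
python3 -m pendant '1 25 25 0 0;1 25 25 0 0;1 25 25 0 0;1 25 25 0 0;1 25 25 0 0' >/dev/null
python3 -m pendant '1 6 29 0 0;1 6 29 0 0;1 6 29 0 0;1 6 29 0 0;1 6 29 0 0' >/dev/null
python3 -m pendant '1 6 29 0 0;1 6 29 0 0;1 6 29 0 0;1 6 29 0 0;1 6 29 0 0' >/dev/null
python3 -m pendant '1 6 29 0 0;1 6 29 0 0;1 6 29 0 0;1 6 29 0 0;1 6 29 0 0' >/dev/null
python3 -m pendant '1 6 29 0 0;1 6 29 0 0;1 6 29 0 0;1 6 29 0 0;1 6 29 0 0'
python3 -m pendant '1 1 4 0 0;1 0 0 20 0;1 0 0 30 0;1 0 0 30 0;1 0 0 30 0'
python3 -c "
from h import *
to(.5065,-.3573,.072,-.051)"
```

```text
time_s: 4.6
eef_pos: [0.5094, -0.3532, 0.2529]
tcp_rot: [-3.141, 0.0, -0.041]
force: [1.0, 0.0, -0.1]
opening: 0.0855
finger_force: 0.0
time_s: 5.02
eef_pos: [0.5101, -0.3552, 0.1421]
tcp_rot: [-3.141, -0.0, -0.042]
force: [0.4, -0.3, 0.4]
opening: 0.0854
finger_force: 0.0
5.02 [ 0.5101 -0.3552  0.1421] [-3.141 -0.    -0.042] [ 0.4 -0.3  0.4] 0.0854 [-0.73  0.62  1.39  0.    1.13  0.88]
turn units 0.09
shift tool mm [-3.5  2.2 70.1]
```

```bash
python3 -m pendant '1 -3.5 2.2 10 0.1;1 0 0 25 0;1 0 0 20 0;1 0 0 14 0;1 0 0 0 0'
python3 -m pendant '-1 0 0 0 0;-1 0 0 0 0;-1 0 0 0 0;-1 0 0 0 0;-1 0 0 0 0' 60
python3 -m pendant '-1 0 0 0 0;-1 0 0 0 0;-1 0 0 0 0;-1 0 0 0 0;-1 0 0 0 0'
python3 -c "
from h import *
st();snap('top','t1.png')"
```

```text
time_s: 5.43
eef_pos: [0.5053, -0.3566, 0.0718]
tcp_rot: [-3.138, 0.004, -0.054]
force: [-0.1, 0.0, 0.3]
opening: 0.0852
finger_force: 0.0
time_s: 5.85
eef_pos: [0.5071, -0.3581, 0.0753]
tcp_rot: [3.141, -0.001, -0.056]
force: [-0.8, -0.4, -0.1]
opening: 0.026
finger_force: 0.0
time_s: 6.27
eef_pos: [0.507, -0.3584, 0.0753]
tcp_rot: [3.14, -0.001, -0.056]
force: [-1.8, -0.9, 6.1]
opening: 0.0128
finger_force: 61.9
6.27 [ 0.507  -0.3584  0.0753] [ 3.14e+00 -1.00e-03 -5.60e-02] [-1.8 -0.9  6.1] 0.0128 [-0.74  0.69  1.46 -0.    0.99  0.89]
```

```bash
python3 -m pendant '-1 0 0 -4 0;-1 0 0 -6 0;-1 0 0 -10 0;-1 0 0 -15 0;-1 0 0 -20 0'
python3 -m pendant '-1 0 0 -25 0;-1 0 0 -25 0;-1 0 0 0 0;-1 2 -10 0 0;-1 2 -20 0 0'
python3 -m pendant '-1 2 -30 0 0;-1 2 -30 0 0;-1 2 -30 0 0;-1 2 -30 0 0;-1 2 -30 0 0'>/dev/null
python3 -m pendant '-1 2 -30 0 0;-1 2 -30 0 0;-1 2 -30 0 0;-1 2 -30 0 0;-1 2 -30 0 0'>/dev/null
python3 -m pendant '-1 2 -30 0 0;-1 2 -30 0 0;-1 2 -30 0 0;-1 2 -30 0 0;-1 0 -30 0 0'
python3 -c "
from h import *
to(.565,.130,.045,-.03);snap('top','t2.png')"
```

```text
time_s: 6.73
eef_pos: [0.5059, -0.3566, 0.1289]
tcp_rot: [-3.138, 0.003, -0.056]
force: [0.4, 0.0, -2.0]
opening: 0.0126
finger_force: 60.7
time_s: 7.15
eef_pos: [0.5117, -0.3283, 0.1783]
tcp_rot: [-3.141, 0.001, -0.058]
force: [0.4, 0.5, -2.4]
opening: 0.0125
finger_force: 60.7
time_s: 8.4
eef_pos: [0.5638, 0.1219, 0.1775]
tcp_rot: [-3.142, 0.004, -0.056]
force: [0.5, 0.1, -2.6]
opening: 0.0122
finger_force: 60.7
8.4 [0.5638 0.1219 0.1775] [-3.142  0.004 -0.056] [ 0.5  0.1 -2.6] 0.0122 [0.08 0.51 1.48 0.   1.16 1.71]
turn units -0.244
shift tool mm [  1.2  -8.2 132.5]
```

View pics/t2.png

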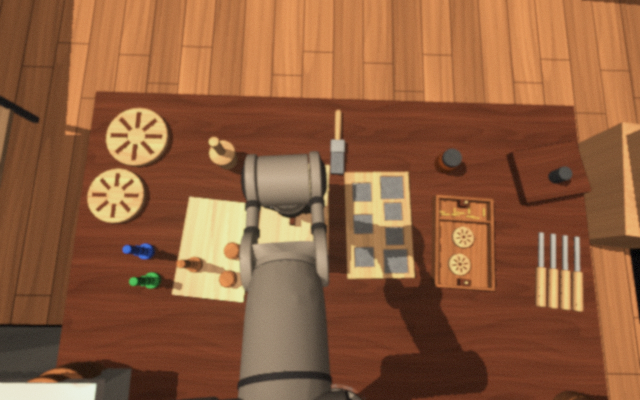

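The cover is in the grip, and the open box shows two rosettes, at (463,237) and (459,264). Next I lower the cover onto the mat.

```bash
python3 -m pendant '-1 1 -8 10 -0.2;-1 0 0 25 0;-1 0 0 30 0;-1 0 0 30 0;-1 0 0 20 0'
python3 -m pendant '-1 0 0 10 0;-1 0 0 4 0;-1 0 0 2 0;-1 0 0 0 0;-1 0 0 0 0'
python3 -c "
from h import *
st()
import pickle
c=snap('top');i=cv2.cvtColor(c['image'],4)[185:300,425:505];cv2.imwrite('pics/box.png',cv2.resize(i,None,fx=5,fy=5,interpolation=2));pickle.dump(c,open('t3.pkl','wb'))"
```

```text
time_s: 8.87
eef_pos: [0.5639, 0.1273, 0.0599]
tcp_rot: [3.141, 0.007, -0.034]
force: [-0.7, -0.8, -1.8]
opening: 0.0123
finger_force: 60.7
time_s: 9.28
eef_pos: [0.5676, 0.1276, 0.0495]
tcp_rot: [-3.141, -0.002, -0.035]
force: [-0.1, -0.7, -2.5]
opening: 0.0126
finger_force: 60.7
9.28 [0.5676 0.1276 0.0495] [-3.141e+00 -2.000e-03 -3.500e-02] [-0.1 -0.7 -2.5] 0.0126 [0.09 0.67 1.6  0.   0.87 1.69]
```

View pics/box.png

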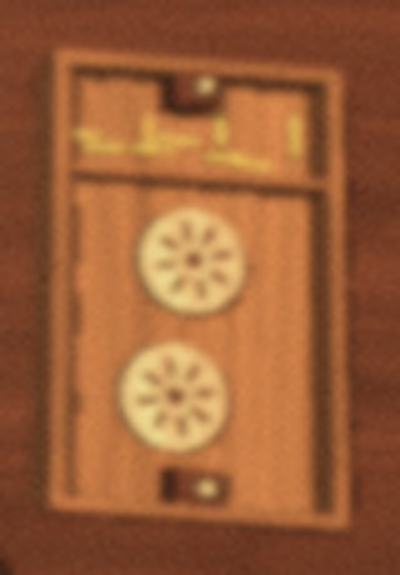

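Rosettes at crop (192,260) and (174,397), pins at (206,87) and (207,487). Finishing the lowering.

```bash
python3 -m pendant '-1 0 0 3 0;-1 0 0 2 0;-1 0 0 1 0;-1 0 0 1 0;-1 0 0 0 0'
python3 - <<'E'
from h import *; import pickle
c=pickle.load(open('t3.pkl','rb')); st()
B=lambda p,z:w(c,425+(p[0]+.5)/5-.5,185+(p[1]+.5)/5-.5,z)
q=lambda L,W:[[L/2,W/2],[L/2,-W/2],[-L/2,-W/2],[-L/2,W/2]]
for f in (fit(q(.26,.166),[B(p,.036) for p in[(57,50),(342,68),(350,525),(50,507)]]),fit([[.113,0],[-.113,0]],[B(p,.048) for p in[(206,87),(207,487)]])): print(f)
print(B((192,260),.025),B((174,397),.025))
E
```

```text
time_s: 9.75
eef_pos: [0.5669, 0.1276, 0.0423]
tcp_rot: [-3.142, -0.0, -0.035]
force: [-3.3, -0.1, 5.8]
opening: 0.0126
finger_force: 61.8
9.75 [0.5669 0.1276 0.0423] [-3.142 -0.    -0.035] [-3.3 -0.1  5.8] 0.0126 [ 0.09  0.68  1.6  -0.    0.86  1.69]
(array([ 0.50757712, -0.35979615]), np.float64(-0.05025321473028643), array([0.0012471 , 0.00100619, 0.00125584, 0.00134656]))
(array([ 0.50619172, -0.35845956]), np.float64(-0.05372298626860626), array([0.00086871, 0.00086871]))
[ 0.5211432  -0.36062859  0.025     ] [ 0.44321397 -0.34606044  0.025     ]
```

```bash
python3 -c "
from plant import r
print(r.finger_overhang)"
python3 -m pendant '1 0 0 0 0;1 0 0 0 0;1 0 0 0 0;1 0 0 0 0;1 0 0 0 0'
python3 -m pendant '1 0 0 -10 0;1 0 0 -25 0;1 0 0 -30 0;1 0 0 -30 0;1 0 0 0 0'
python3 -c "
from h import *
print(r.finger_overhang)
to(.521,-.3605,.10)"
```

```text
0.022
time_s: 10.17
eef_pos: [0.5669, 0.1276, 0.0412]
tcp_rot: [-3.142, -0.0, -0.035]
force: [-0.4, 0.5, -0.4]
opening: 0.0724
finger_force: 0.0
time_s: 10.58
eef_pos: [0.5701, 0.1279, 0.1431]
tcp_rot: [-3.14, -0.011, -0.035]
force: [1.1, 0.6, 0.8]
opening: 0.0855
finger_force: 0.0
0.022
10.58 [0.5701 0.1279 0.1431] [-3.14  -0.011 -0.035] [1.1 0.6 0.8] 0.0855 [0.09 0.55 1.52 0.   1.07 1.69]
shift tool mm [-32.6 489.9  42.1]
```

```bash
python3 -m pendant '1 -2 30 0 0;1 -2 30 0 0;1 -2 30 0 0;1 -2 30 0 0;1 -2 30 0 0'>/dev/null
python3 -m pendant '1 -2 30 0 0;1 -2 30 0 0;1 -2 30 0 0;1 -2 30 0 0;1 -2 30 0 0'>/dev/null
python3 -m pendant '1 -2 30 0 0;1 -2 30 0 0;1 -2 30 0 0;1 -2 30 0 0;1 -2 30 0 0'>/dev/null
python3 -m pendant '1 0 30 0 0;1 -2 10 10 0;1 0 0 15 0;1 0 0 10 0;1 0 0 0 0'
python3 -c "
from h import *
to(.521,-.3605,.042)"
```

```text
time_s: 12.25
eef_pos: [0.5165, -0.3595, 0.0985]
tcp_rot: [-3.138, 0.004, -0.035]
force: [-0.8, -0.3, -0.7]
opening: 0.0854
finger_force: 0.0
12.25 [ 0.5165 -0.3595  0.0985] [-3.138  0.004 -0.035] [-0.8 -0.3 -0.7] 0.0854 [-0.73  0.68  1.4   0.    1.06  0.88]
shift tool mm [ 4.8  1.1 56.4]
```

```bash
python3 -m pendant '1 3 1 15 0;1 0 0 20 0;1 0 0 15 0;1 0 0 6 0;1 0 0 0 0'
python3 -m pendant '1 0 0 0 0;1 0 0 2 0;1 0 0 2 0;1 0 0 0 0;1 0 0 0 0'
python3 -c "
from h import *
to(.521,-.3605,.035)"
```

```text
time_s: 12.67
eef_pos: [0.5204, -0.3607, 0.0441]
tcp_rot: [-3.14, 0.002, -0.034]
force: [-0.5, 0.9, 0.8]
opening: 0.0855
finger_force: 0.0
time_s: 13.08
eef_pos: [0.5209, -0.3622, 0.0417]
tcp_rot: [3.141, -0.0, -0.035]
force: [-0.1, -0.1, -0.2]
opening: 0.0854
finger_force: 0.0
13.08 [ 0.5209 -0.3622  0.0417] [ 3.141 -0.    -0.035] [-0.1 -0.1 -0.2] 0.0854 [-0.73  0.76  1.43  0.    0.95  0.88]
shift tool mm [ 0.1 -1.7  6.7]
```

```bash
python3 -m pendant '1 0 -1.5 3 0;1 0 0 2 0;1 0 0 0 0;-1 0 0 0 0;-1 0 0 0 0' 40
python3 -m pendant '-1 0 0 0 0;-1 0 0 0 0;-1 0 0 0 0;-1 0 0 -3 0;-1 0 0 -6 0'
python3 -m pendant '-1 0 0 -10 0;-1 0 0 -20 0;-1 0 0 -25 0;-1 0 0 0 0;-1 0 0 0 0'
python3 -c "
from h import *
to(.6668,-.1610,.10)
c=snap('scene');i=cv2.cvtColor(c['image'],4)
p=px(c,[.52,-.36,.06])[0].astype(int);print(p)
i=i[p[1]-60:p[1]+45,p[0]-70:p[0]+70];cv2.imwrite('pics/g1.png',cv2.resize(i,None,fx=5,fy=5,interpolation=2))"
```

```text
time_s: 13.5
eef_pos: [0.5208, -0.3607, 0.0362]
tcp_rot: [-3.141, 0.0, -0.035]
force: [-0.2, 0.7, -0.3]
opening: 0.0635
finger_force: 0.0
time_s: 13.92
eef_pos: [0.5203, -0.3602, 0.0445]
tcp_rot: [-3.14, 0.002, -0.035]
force: [0.7, -0.0, -0.4]
opening: 0.0576
finger_force: 42.7
time_s: 14.33
eef_pos: [0.5217, -0.3614, 0.1026]
tcp_rot: [3.139, -0.003, -0.035]
force: [-1.2, 0.0, -1.2]
opening: 0.0577
finger_force: 42.8
14.33 [ 0.5217 -0.3614  0.1026] [ 3.139e+00 -3.000e-03 -3.500e-02] [-1.2  0.  -1.2] 0.0577 [-0.73  0.68  1.39  0.    1.07  0.88]
shift tool mm [ 138.1 -205.3    2.5]
[282 116]
```

View pics/g1.png

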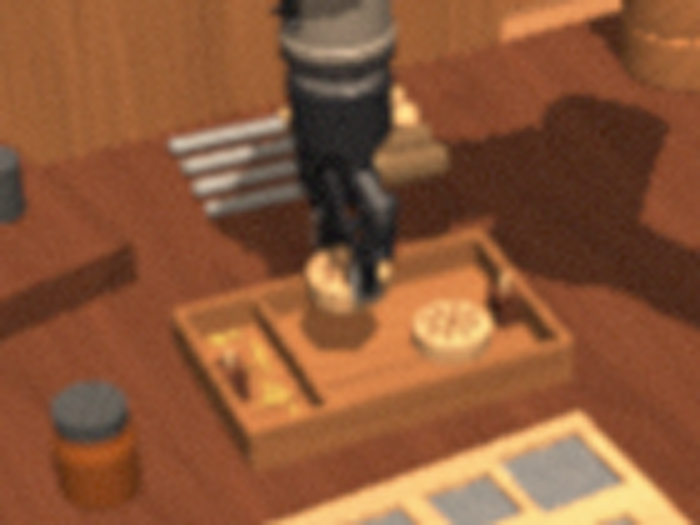

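Rosette 0 is held level. On to the far wide pocket (jar stays clear).

```bash
python3 -m pendant '-1 5 -20 0 0;-1 10 -25 0 0;-1 15 -25 0 0;-1 15 -25 0 0;-1 15 -25 0 0'>/dev/null
python3 -m pendant '-1 20 -25 0 0;-1 20 -25 0 0;-1 20 -20 0 0;-1 18 -15 0 0;-1 0 0 0 0'
python3 -m pendant '-1 0 0 0 0;-1 0 0 0 0'
python3 -c "
from h import *
to(.6668,-.1606,.037)"
```

```text
time_s: 15.22
eef_pos: [0.668, -0.1566, 0.0988]
tcp_rot: [-3.14, 0.0, -0.031]
force: [-1.4, 0.6, -0.4]
opening: 0.0575
finger_force: 42.8
time_s: 15.38
eef_pos: [0.6649, -0.1608, 0.0991]
tcp_rot: [-3.141, 0.003, -0.035]
force: [-0.1, 0.0, -0.5]
opening: 0.0576
finger_force: 42.8
15.38 [ 0.6649 -0.1608  0.0991] [-3.141e+00  3.000e-03 -3.500e-02] [-0.1  0.  -0.5] 0.0576 [-0.35  0.77  1.22 -0.    1.16  1.26]
shift tool mm [ 2.1 -0.2 62. ]
```

```bash
python3 -m pendant '-1 1.5 0 10 0;-1 0 0 20 0;-1 0 0 20 0;-1 0 0 8 0;-1 0 0 0 0'
python3 -m pendant '-1 0 0 2 0;-1 0 0 1 0;-1 0 0 0 0;-1 0 0 0 0'
python3 -c "
from h import *
to(.6668,-.1606,.0352)"
```

```text
time_s: 15.8
eef_pos: [0.6651, -0.161, 0.0391]
tcp_rot: [-3.14, 0.006, -0.036]
force: [-0.7, 0.3, -0.9]
opening: 0.0577
finger_force: 42.9
time_s: 16.13
eef_pos: [0.6679, -0.1609, 0.0403]
tcp_rot: [3.141, -0.002, -0.035]
force: [0.1, -0.9, -0.8]
opening: 0.0578
finger_force: 42.9
16.13 [ 0.6679 -0.1609  0.0403] [ 3.141e+00 -2.000e-03 -3.500e-02] [ 0.1 -0.9 -0.8] 0.0578 [-0.35  0.84  1.25  0.    1.05  1.26]
shift tool mm [-1.1 -0.2  5.1]
```

```bash
python3 -m pendant '-1 -1 0 2 0;-1 0 0 1 0;-1 0 0 0.5 0;-1 0 0 0 0;-1 0 0 0 0'
python3 -m pendant '-1 0 0 1 0;-1 0 0 0 0;-1 0 0 0 0'
python3 -c "
from h import *
to(.6668,-.1606,.0352)"
```

```text
time_s: 16.55
eef_pos: [0.6664, -0.1605, 0.036]
tcp_rot: [-3.142, -0.0, -0.035]
force: [-1.6, 0.3, 0.5]
opening: 0.0575
finger_force: 43.1
time_s: 16.8
eef_pos: [0.6664, -0.1605, 0.0359]
tcp_rot: [3.142, -0.0, -0.035]
force: [-3.9, 0.8, 6.9]
opening: 0.0576
finger_force: 43.6
16.8 [ 0.6664 -0.1605  0.0359] [ 3.142 -0.    -0.035] [-3.9  0.8  6.9] 0.0576 [-0.35  0.84  1.26  0.    1.04  1.26]
shift tool mm [0.4 0.1 0.7]
```

```bash
python3 -m pendant '1 0 0 0 0;1 0 0 0 0;1 0 0 0 0;1 0 0 0 0;1 0 0 -5 0'
python3 -m pendant '1 0 0 -15 0;1 0 0 -25 0;1 0 0 -25 0;1 -15 10 0 0;1 -20 20 0 0'
python3 -m pendant '1 -25 20 0 0;1 -25 20 0 0;1 -25 20 0 0;1 -25 20 0 0;1 -20 20 0 0'
python3 -m pendant '1 -20 20 0 0;1 -20 20 0 0;1 -15 10 0 0;1 0 0 0 0;1 0 0 0 0'
python3 -c "
from h import *
to(.4432,-.3461,.0365)
c=snap('top');i=cv2.cvtColor(c['image'],4)[165:295,340:500];cv2.imwrite('pics/t4.png',cv2.resize(i,None,fx=4.6,fy=4.6,interpolation=2))"
```

```text
time_s: 17.22
eef_pos: [0.6657, -0.1604, 0.0386]
tcp_rot: [-3.141, 0.002, -0.035]
force: [0.7, -0.8, -0.4]
opening: 0.0857
finger_force: 0.0
time_s: 17.63
eef_pos: [0.6323, -0.188, 0.1073]
tcp_rot: [3.14, -0.005, -0.032]
force: [0.8, -0.6, -0.8]
opening: 0.0857
finger_force: 0.0
time_s: 18.05
eef_pos: [0.5052, -0.2858, 0.1052]
tcp_rot: [-3.142, 0.0, -0.035]
force: [1.0, -0.2, -0.8]
opening: 0.0853
finger_force: 0.0
time_s: 18.47
eef_pos: [0.4499, -0.3338, 0.1052]
tcp_rot: [3.141, -0.001, -0.037]
force: [-0.3, -0.3, -0.6]
opening: 0.0855
finger_force: 0.0
18.47 [ 0.4499 -0.3338  0.1052] [ 3.141e+00 -1.000e-03 -3.700e-02] [-0.3 -0.3 -0.6] 0.0855 [-0.78  0.56  1.62  0.    0.96  0.83]
shift tool mm [-6.3 12.6 68.7]
```

View pics/t4.png

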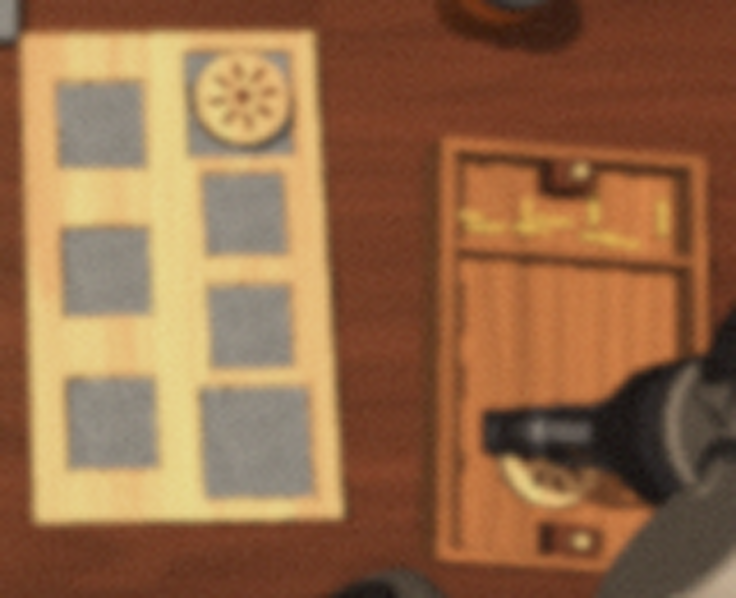

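Rosette 0 sits in the far wide pocket at (241,97). Now rosette 1.

```bash
python3 -m pendant '1 -6 12.5 5 0;1 0 0 15 0;1 0 0 20 0;1 0 0 14 0;1 0 0 5 0'
python3 -m pendant '1 0 0 5 0;1 0 0 2 0;1 0 0 0 0;1 0 0 0 0;1 0 0 0 0'
python3 -c "
from h import *
to(.4432,-.3461,.0365)"
```

```text
time_s: 18.93
eef_pos: [0.4435, -0.3444, 0.0434]
tcp_rot: [-3.139, 0.002, -0.034]
force: [0.0, 1.4, 0.0]
opening: 0.0854
finger_force: 0.0
time_s: 19.35
eef_pos: [0.4442, -0.3457, 0.0395]
tcp_rot: [3.141, -0.001, -0.035]
force: [0.3, 0.3, -0.2]
opening: 0.0855
finger_force: 0.0
19.35 [ 0.4442 -0.3457  0.0395] [ 3.141e+00 -1.000e-03 -3.500e-02] [ 0.3  0.3 -0.2] 0.0855 [-0.8   0.66  1.66  0.    0.82  0.81]
shift tool mm [-1.   0.4  3. ]
```

```bash
python3 -m pendant '1 -0.5 0 2.5 0;1 0 0 0 0;-1 0 0 0 0;-1 0 0 0 0;-1 0 0 0 0'
python3 -m pendant '-1 0 0 0 0;-1 0 0 0 0;-1 0 0 0 0;-1 0 0 0 0'
python3 -m pendant '-1 0 0 -5 0;-1 0 0 -10 0;-1 0 0 -20 0;-1 0 0 -25 0;-1 0 -10 0 0'
python3 -m pendant '-1 0 -20 0 0;-1 0 -25 0 0;-1 0 -25 0 0;-1 0 -25 0 0;-1 0 -25 0 0'
python3 -m pendant '-1 0 -25 0 0;-1 0 -15 0 0;-1 0 -7 0 0;-1 0 0 0 0;-1 0 0 0 0'
python3 -c "
from h import *
to(.4495,-.1675,.036)"
```

```text
time_s: 19.77
eef_pos: [0.4434, -0.3456, 0.037]
tcp_rot: [3.141, -0.0, -0.035]
force: [-1.1, 1.9, 4.3]
opening: 0.0576
finger_force: 41.8
time_s: 20.1
eef_pos: [0.4434, -0.3456, 0.037]
tcp_rot: [3.141, -0.0, -0.035]
force: [-1.5, 0.7, 5.6]
opening: 0.0576
finger_force: 41.5
time_s: 20.52
eef_pos: [0.4457, -0.3386, 0.1014]
tcp_rot: [3.135, -0.007, -0.036]
force: [1.3, -0.4, 0.4]
opening: 0.0574
finger_force: 42.8
time_s: 20.93
eef_pos: [0.4477, -0.2142, 0.0967]
tcp_rot: [3.142, -0.0, -0.035]
force: [-0.8, 0.1, -0.7]
opening: 0.0575
finger_force: 42.8
time_s: 21.35
eef_pos: [0.4498, -0.1689, 0.0966]
tcp_rot: [3.141, -0.001, -0.034]
force: [1.2, -0.1, -0.8]
opening: 0.0574
finger_force: 42.9
21.35 [ 0.4498 -0.1689  0.0966] [ 3.141e+00 -1.000e-03 -3.400e-02] [ 1.2 -0.1 -0.8] 0.0574 [-0.52  0.46  1.85 -0.    0.84  1.09]
shift tool mm [-0.4 -1.4 60.6]
```

```bash
python3 -m pendant '-1 -0.5 -1.4 10 0;-1 0 0 20 0;-1 0 0 17 0;-1 0 0 6 0;-1 0 0 2 0'
python3 -m pendant '-1 0 0 1 0;-1 0 0 1 0;-1 0 0 1 0;-1 0 0 0 0;-1 0 0 0 0'
python3 -c "
from h import *
to(.4495,-.1675,.036)"
```

```text
time_s: 21.77
eef_pos: [0.4485, -0.1678, 0.0402]
tcp_rot: [-3.141, 0.002, -0.036]
force: [-0.1, -0.2, -0.5]
opening: 0.0575
finger_force: 42.9
time_s: 22.18
eef_pos: [0.4493, -0.1673, 0.0388]
tcp_rot: [3.141, -0.001, -0.035]
force: [-0.6, -0.1, -0.5]
opening: 0.0578
finger_force: 42.9
22.18 [ 0.4493 -0.1673  0.0388] [ 3.141e+00 -1.000e-03 -3.500e-02] [-0.6 -0.1 -0.5] 0.0578 [-0.52  0.56  1.9   0.    0.69  1.09]
shift tool mm [0.2 0.2 2.8]
```

```bash
python3 -m pendant '-1 0 0 1.5 0;-1 0 0 1 0;-1 0 0 0.5 0;-1 0 0 0 0;-1 0 0 0 0'
python3 -m pendant '1 0 0 0 0;1 0 0 0 0;1 0 0 0 0;1 0 0 0 0;1 0 0 -5 0'
python3 -m pendant '1 0 0 -15 0;1 0 0 -25 0;1 0 10 -30 0;1 0 20 -30 0;1 0 25 -30 0'
python3 -m pendant '1 0 25 -20 0;1 0 25 0 0;1 0 25 0 0;1 0 0 0 0'
python3 -c "
from h import *
import pickle
st();c=snap('top');pickle.dump(c,open('t5.pkl','wb'));i=cv2.cvtColor(c['image'],4)[165:310,165:425];cv2.imwrite('pics/t5.png',cv2.resize(i,None,fx=3,fy=3,interpolation=2))"
```

```text
time_s: 22.6
eef_pos: [0.4492, -0.1671, 0.036]
tcp_rot: [3.141, -0.001, -0.035]
force: [-2.2, 0.9, 7.6]
opening: 0.0576
finger_force: 43.9
time_s: 23.02
eef_pos: [0.4485, -0.1668, 0.0397]
tcp_rot: [-3.141, 0.002, -0.035]
force: [0.4, -0.2, -0.2]
opening: 0.0858
finger_force: 0.0
time_s: 23.43
eef_pos: [0.4467, -0.2214, 0.172]
tcp_rot: [-3.141, 0.001, -0.033]
force: [1.0, -1.6, -0.4]
opening: 0.0852
finger_force: 0.0
time_s: 23.77
eef_pos: [0.4444, -0.3011, 0.1911]
tcp_rot: [3.139, -0.002, -0.038]
force: [0.3, -0.3, -0.0]
opening: 0.0857
finger_force: 0.0
23.77 [ 0.4444 -0.3011  0.1911] [ 3.139e+00 -2.000e-03 -3.800e-02] [ 0.3 -0.3 -0. ] 0.0857 [-0.74  0.42  1.59 -0.    1.13  0.87]
```

View pics/t5.png

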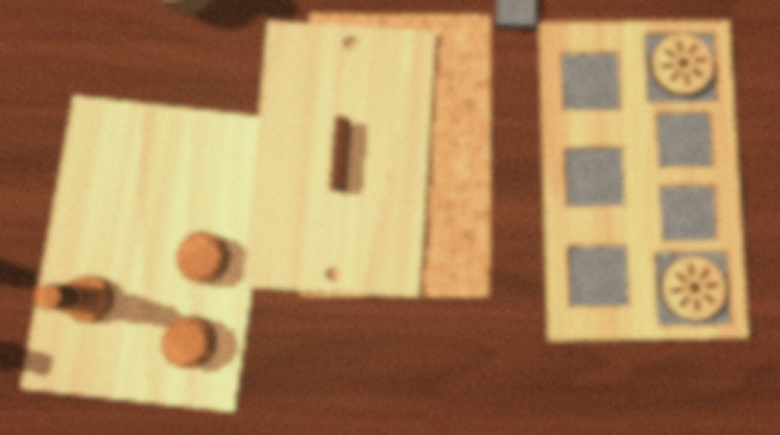

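The cover has been knocked toward +y (now centred about (345,155)) and still lies flat. Both rosettes are in their pockets at (684,62) and (695,287), and the feet are at (203,257) and (187,342). Measuring again.

Run:
```python
from h import *; import pickle
c=pickle.load(open('t5.pkl','rb'))
B=lambda p,z:w(c,165+(p[0]+.5)/3-.5,165+(p[1]+.5)/3-.5,z)
q=lambda L,W:[[L/2,W/2],[L/2,-W/2],[-L/2,-W/2],[-L/2,W/2]]
print(fit(q(.26,.166),[B(p,.014) for p in[(267,21),(438,34),(421,297),(251,288)]]))
print(fit([[.113,0],[-.113,0]],[B(p,.014) for p in[(349,41),(332,275)]]))
print('feet',B((203,257),.039),B((187,342),.039),'sp',B((88,298),.021),'ros',B((684,63),.024),B((695,287),.024))
to(.391,.302,.15)
```

```text
(array([0.56778627, 0.16853787]), np.float64(-0.028369874696181043), array([0.00252773, 0.00300246, 0.00215409, 0.00390648]))
(array([0.56901315, 0.17233201]), np.float64(-0.03190689496113232), array([0.0011288, 0.0011288]))
feet [0.46824312 0.2928935  0.039     ] [0.39134255 0.3024944  0.039     ] sp [0.42929856 0.40042031 0.021     ] ros [ 0.66669194 -0.16035778  0.024     ] [ 0.45000387 -0.16680066  0.024     ]
23.82 [ 0.4441 -0.2988  0.1905] [ 3.141 -0.    -0.038] [ 1.   0.1 -0.7] 0.0856 [-0.74  0.42  1.59 -0.    1.13  0.87]
shift tool mm [ -75.7 -598.4   40.1]
```

```bash
python3 -m pendant '1 -4 -30 0 0;1 -4 -30 0 0;1 -4 -30 0 0;1 -4 -30 0 0;1 -4 -30 0 0'>/dev/null
python3 -m pendant '1 -4 -30 0 0;1 -4 -30 0 0;1 -4 -30 0 0;1 -4 -30 0 0;1 -4 -30 0 0'>/dev/null
python3 -m pendant '1 -4 -30 0 0;1 -4 -30 0 0;1 -4 -30 0 0;1 -4 -30 0 0;1 -4 -30 0 0'>/dev/null
python3 -m pendant '1 -4 -30 0 0;1 -4 -30 0 0;1 -4 -30 0 0;1 -4 -30 0 0;1 0 -25 0 0'
python3 -m pendant '0.5 0 0 20 0;0.5 0 0 30 0;0.5 0 0 20 0;0.5 0 0 0 0;0.5 0 0 0 0'
python3 -c "
from h import *
to(.3912,.3023,.040)"
```

```text
time_s: 25.48
eef_pos: [0.3871, 0.3025, 0.1903]
tcp_rot: [3.142, 0.001, -0.033]
force: [1.3, -0.8, -0.3]
opening: 0.0855
finger_force: 0.0
time_s: 25.9
eef_pos: [0.388, 0.3003, 0.1199]
tcp_rot: [3.14, 0.003, -0.034]
force: [0.1, 0.1, 0.5]
opening: 0.0641
finger_force: 0.0
25.9 [0.388  0.3003 0.1199] [ 3.14e+00  3.00e-03 -3.40e-02] [0.1 0.1 0.5] 0.0641 [0.5  0.44 1.79 0.   0.91 2.11]
shift tool mm [ 3.3 -2.2 79.9]
```

```bash
python3 -m pendant '0.5 3 -2 15 0;0.5 0 0 25 0;0.5 0 0 25 0;0.5 0 0 12 0;0.5 0 0 4 0'
python3 -m pendant '0.5 0 0 1 0;0.5 0 0 0 0;0.5 0 0 0 0'
python3 -c "
from h import *
to(.3912,.3023,.036)"
```

```text
time_s: 26.32
eef_pos: [0.392, 0.3021, 0.0391]
tcp_rot: [3.141, 0.001, -0.035]
force: [-0.3, -0.6, -0.1]
opening: 0.0642
finger_force: 0.0
time_s: 26.57
eef_pos: [0.3932, 0.3027, 0.0398]
tcp_rot: [-3.14, -0.002, -0.035]
force: [0.5, -0.2, -0.4]
opening: 0.0642
finger_force: 0.0
26.57 [0.3932 0.3027 0.0398] [-3.14e+00 -2.00e-03 -3.50e-02] [ 0.5 -0.2 -0.4] 0.0642 [0.5  0.57 1.85 0.   0.71 2.11]
shift tool mm [-2.   0.5  3.8]
```

```bash
python3 -m pendant '0.5 -2 0 2.5 0;0.5 0 0 1 0;0.5 0 0 0 0;-1 0 0 0 0;-1 0 0 0 0'
python3 -m pendant '-1 0 0 0 0;-1 0 0 0 0;-1 0 0 0 0;-1 0 0 0 0;-1 0 0 -3 0'
python3 -m pendant '-1 0 0 -10 0;-1 0 0 -25 0;-1 0 0 -30 0;-1 0 0 -30 0;-1 0 10 -10 0'
python3 -m pendant '-1 6 20 0 0;-1 6 25 0 0;-1 6 30 0 0;-1 6 30 0 0;-1 6 30 0 0'>/dev/null
python3 -m pendant '-1 6 30 0 0;-1 6 30 0 0;-1 6 30 0 0;-1 6 30 0 0;-1 6 30 0 0'>/dev/null
python3 -m pendant '-1 6 30 0 0;-1 6 25 0 0;-1 6 20 0 0;-1 2 8 0 0;-1 0 0 0 0'
python3 -c "
from h import *
to(.4602,-.0765,.040)"
```

```text
time_s: 26.98
eef_pos: [0.3904, 0.3023, 0.0353]
tcp_rot: [-3.141, -0.0, -0.035]
force: [-0.2, -0.2, 2.3]
opening: 0.0466
finger_force: 40.8
time_s: 27.4
eef_pos: [0.3901, 0.3021, 0.0377]
tcp_rot: [3.141, 0.0, -0.035]
force: [-0.2, -0.5, -0.3]
opening: 0.0466
finger_force: 41.1
time_s: 27.82
eef_pos: [0.3918, 0.294, 0.1473]
tcp_rot: [-3.137, -0.007, -0.034]
force: [1.7, 0.0, -0.4]
opening: 0.0465
finger_force: 41.3
time_s: 29.07
eef_pos: [0.457, -0.0799, 0.1427]
tcp_rot: [3.142, 0.0, -0.037]
force: [-0.8, 0.1, -0.7]
opening: 0.0466
finger_force: 41.3
29.07 [ 0.457  -0.0799  0.1427] [ 3.142  0.    -0.037] [-0.8  0.1 -0.7] 0.0466 [-0.34  0.36  1.84 -0.    0.94  1.27]
shift tool mm [  3.   -3.5 102.7]
```

```bash
python3 -m pendant '-1 3 -3.5 10 0;-1 0 0 25 0;-1 0 0 30 0;-1 0 0 22 0;-1 0 0 10 0'
python3 -m pendant '-1 0 0 3 0;-1 0 0 1 0;-1 0 0 0 0;-1 0 0 0 0;-1 0 0 0 0'
python3 -c "
from h import *
to(.4602,-.0765,.0383)"
```

```text
time_s: 29.48
eef_pos: [0.458, -0.0725, 0.0426]
tcp_rot: [-3.14, 0.005, -0.033]
force: [-0.6, 0.1, -1.0]
opening: 0.0466
finger_force: 41.3
time_s: 29.9
eef_pos: [0.4608, -0.0749, 0.0426]
tcp_rot: [3.141, -0.002, -0.034]
force: [-0.4, -0.6, -0.0]
opening: 0.0464
finger_force: 41.3
29.9 [ 0.4608 -0.0749  0.0426] [ 3.141e+00 -2.000e-03 -3.400e-02] [-0.4 -0.6 -0. ] 0.0464 [-0.33  0.53  1.93  0.    0.68  1.28]
shift tool mm [-0.6  1.7  4.3]
```

```bash
python3 -m pendant '-1 0 1.5 2 0;-1 0 0 1.5 0;-1 0 0 0.5 0;-1 0 0 0 0;-1 0 0 0 0'
python3 -m pendant '0.5 0 0 0 0;0.5 0 0 0 0;0.5 0 0 0 0;0.5 0 0 0 0;0.5 0 0 -5 0'
python3 -m pendant '0.5 0 0 -15 0;0.5 0 0 -25 0;0.5 0 0 -30 0;0.5 0 -10 -25 0;0.5 0 -20 0 0'
python3 -m pendant '0.5 0 -30 0 0;0.5 0 -30 0 0;0.5 0 -30 0 0;0.5 0 -30 0 0;0.5 0 -30 0 0'>/dev/null
python3 -m pendant '0.5 0 -30 0 0;0.5 0 -30 0 0;0.5 0 -30 0 0;0.5 0 -30 0 0;0.5 0 -30 0 0'>/dev/null
python3 -m pendant '0.5 0 -25 0 0;0.5 0 -10 0 0;0.5 -5 0 0 0;0.5 0 0 0 0;0.5 0 0 0 0'
python3 -c "
from h import *
to(.4681,.2935,.040)
c=snap('scene');i=cv2.cvtColor(c['image'],4)
p=px(c,[.47,.25,.05])[0].astype(int);print(p)
i=i[p[1]-70:p[1]+50,p[0]-80:p[0]+80];cv2.imwrite('pics/g2.png',cv2.resize(i,None,fx=4.5,fy=4.5,interpolation=2))"
```

```text
time_s: 30.32
eef_pos: [0.4604, -0.0767, 0.0383]
tcp_rot: [3.141, -0.001, -0.035]
force: [-0.6, -0.6, 5.0]
opening: 0.0466
finger_force: 41.8
time_s: 30.73
eef_pos: [0.4596, -0.0763, 0.0422]
tcp_rot: [-3.141, 0.002, -0.035]
force: [-0.0, -0.8, 0.2]
opening: 0.0641
finger_force: 0.0
time_s: 31.15
eef_pos: [0.464, -0.0481, 0.1426]
tcp_rot: [3.139, -0.009, -0.037]
force: [1.4, 0.3, -0.1]
opening: 0.0642
finger_force: 0.0
time_s: 32.4
eef_pos: [0.4674, 0.2874, 0.1378]
tcp_rot: [3.141, 0.001, -0.035]
force: [-0.1, -0.4, 0.8]
opening: 0.064
finger_force: 0.0
32.4 [0.4674 0.2874 0.1378] [ 3.141e+00  1.000e-03 -3.500e-02] [-0.1 -0.4  0.8] 0.064 [ 0.41  0.5   1.62 -0.    1.02  2.02]
shift tool mm [ 0.5 -6.2 97.8]
[388 221]
```

View pics/g2.png

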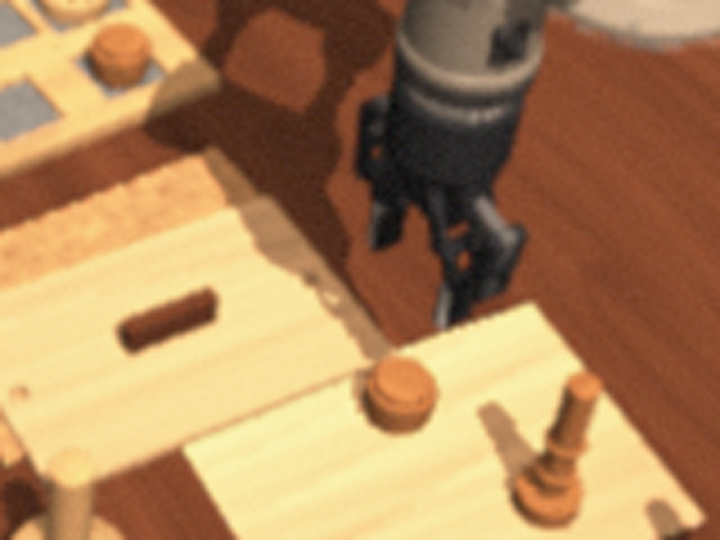

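Foot 1 stands in its pocket and foot 0 is untouched. The open fingers clear the cover edge. Grasping foot 0 slightly higher with a narrower opening.

```bash
python3 -m pendant '0.38 0.5 -6 15 0;0.38 0 0 25 0;0.38 0 0 30 0;0.38 0 0 19 0;0.38 0 0 5 0'
python3 -m pendant '0.38 0 0 2 0;0.38 0 0 1 0;0.38 0 0 0 0;0.38 0 0 0 0'
python3 -c "
from h import *
to(.4681,.2935,.037)"
```

```text
time_s: 32.87
eef_pos: [0.4671, 0.2924, 0.0409]
tcp_rot: [3.139, 0.005, -0.037]
force: [0.6, -0.5, -0.4]
opening: 0.0588
finger_force: 0.0
time_s: 33.2
eef_pos: [0.4695, 0.2946, 0.0422]
tcp_rot: [-3.14, -0.002, -0.035]
force: [0.3, -0.5, -0.4]
opening: 0.0585
finger_force: 0.0
33.2 [0.4695 0.2946 0.0422] [-3.14e+00 -2.00e-03 -3.50e-02] [ 0.3 -0.5 -0.4] 0.0585 [0.42 0.64 1.68 0.   0.81 2.03]
shift tool mm [-1.3  1.2  5.2]
```

```bash
python3 -m pendant '0.38 -1 1 3 0;0.38 0 0 1.5 0;0.38 0 0 0 0;-1 0 0 0 0;-1 0 0 0 0'
python3 -m pendant '-1 0 0 0 0;-1 0 0 0 0;-1 0 0 0 0;-1 0 0 0 0;-1 0 0 -3 0'
python3 -m pendant '-1 0 0 -10 0;-1 0 0 -25 0;-1 0 0 -30 0;-1 0 0 -30 0;-1 6 10 -10 0'
python3 -m pendant '-1 7 20 0 0;-1 7 25 0 0;-1 7 30 0 0;-1 7 30 0 0;-1 7 30 0 0'>/dev/null
python3 -m pendant '-1 7 30 0 0;-1 7 30 0 0;-1 7 30 0 0;-1 7 30 0 0;-1 7 30 0 0'>/dev/null
python3 -m pendant '-1 7 30 0 0;-1 7 25 0 0;-1 7 15 0 0;-1 2 2 0 0;-1 0 0 0 0'
python3 -c "
from h import *
to(.555,-.073,.042)"
```

```text
time_s: 33.62
eef_pos: [0.4677, 0.2936, 0.0368]
tcp_rot: [-3.141, -0.0, -0.035]
force: [-0.5, -0.5, 4.0]
opening: 0.0469
finger_force: 41.0
time_s: 34.03
eef_pos: [0.4673, 0.2934, 0.039]
tcp_rot: [3.141, 0.001, -0.035]
force: [0.6, 0.2, -0.7]
opening: 0.0466
finger_force: 41.0
time_s: 34.45
eef_pos: [0.4743, 0.2851, 0.1491]
tcp_rot: [-3.138, -0.006, -0.033]
force: [0.9, 0.3, -0.5]
opening: 0.0461
finger_force: 41.2
time_s: 35.7
eef_pos: [0.5539, -0.0774, 0.144]
tcp_rot: [-3.141, 0.0, -0.037]
force: [-0.1, 0.5, -0.9]
opening: 0.0468
finger_force: 41.2
35.7 [ 0.5539 -0.0774  0.144 ] [-3.141  0.    -0.037] [-0.1  0.5 -0.9] 0.0468 [-0.28  0.51  1.58  0.    1.05  1.33]
shift tool mm [  1.   -4.4 102. ]
```

```bash
python3 -m pendant '-1 1 -2.5 10 0;-1 0 0 25 0;-1 0 0 30 0;-1 0 0 22 0;-1 0 0 10 0'
python3 -m pendant '-1 0 0 2 0;-1 0 0 1 0;-1 0 0 0 0;-1 0 0 0 0;-1 0 0 0 0'
python3 -c "
from h import *
to(.555,-.073,.0398)"
```

```text
time_s: 36.12
eef_pos: [0.5525, -0.0718, 0.0438]
tcp_rot: [-3.14, 0.006, -0.033]
force: [-0.3, 0.0, -0.1]
opening: 0.0468
finger_force: 41.2
time_s: 36.53
eef_pos: [0.5556, -0.0744, 0.0455]
tcp_rot: [3.141, -0.002, -0.035]
force: [0.6, 0.5, 0.1]
opening: 0.0464
finger_force: 41.2
36.53 [ 0.5556 -0.0744  0.0455] [ 3.141e+00 -2.000e-03 -3.500e-02] [0.6 0.5 0.1] 0.0464 [-0.27  0.65  1.66  0.    0.83  1.34]
shift tool mm [-0.6 -1.3  5.7]
```

```bash
python3 -m pendant '-1 -0.5 -1 3 0;-1 0 0 2 0;-1 0 0 1 0;-1 0 0 0 0;-1 0 0 0 0'
python3 -m pendant '0.5 0 0 0 0;0.5 0 0 0 0;0.5 0 0 0 0;0.5 0 0 0 0;0.5 0 0 -5 0'
python3 -m pendant '0.5 0 0 -15 0;0.5 0 0 -30 0;0.5 0 0 -30 0;0.5 0 0 -30 0;0.5 0 0 -30 0'
python3 -m pendant '0.5 -9 -15 -30 0;0.5 -9 -25 -20 0;0.5 -9 -30 0 0;0.5 -9 -30 0 0;0.5 -9 -30 0 0'>/dev/null
python3 -m pendant '0.5 -9 -30 0 0;0.5 -9 -30 0 0;0.5 -9 -30 0 0;0.5 -9 -30 0 0;0.5 -9 -30 0 0'>/dev/null
python3 -m pendant '0.5 -9 -30 0 0;0.5 -9 -30 0 0;0.5 -9 -30 0 0;0.5 -9 -30 0 0;0.5 -9 -30 0 0'>/dev/null
python3 -m pendant '0.5 -7 -30 0 0;0.5 0 0 0 0;0.5 0 0 0 0'
python3 -c "
from h import *
import pickle
to(.4293,.400,.10)
c=snap('top');pickle.dump(c,open('t6.pkl','wb'));i=cv2.cvtColor(c['image'],4)[165:310,165:425];cv2.imwrite('pics/t6.png',cv2.resize(i,None,fx=3,fy=3,interpolation=2))"
```

```text
time_s: 36.95
eef_pos: [0.5546, -0.0732, 0.0397]
tcp_rot: [3.141, -0.001, -0.035]
force: [-4.0, 2.0, 10.6]
opening: 0.0466
finger_force: 42.4
time_s: 37.37
eef_pos: [0.5537, -0.0731, 0.0424]
tcp_rot: [-3.141, 0.002, -0.035]
force: [-0.2, -0.3, 0.5]
opening: 0.064
finger_force: 0.0
time_s: 37.78
eef_pos: [0.5541, -0.0732, 0.1799]
tcp_rot: [-3.141, 0.0, -0.035]
force: [0.6, 0.7, -0.0]
opening: 0.064
finger_force: 0.0
time_s: 39.28
eef_pos: [0.4277, 0.3925, 0.2281]
tcp_rot: [3.141, 0.0, -0.032]
force: [-0.3, -0.1, 0.5]
opening: 0.0644
finger_force: 0.0
39.28 [0.4277 0.3925 0.2281] [ 3.141  0.    -0.032] [-0.3 -0.1  0.5] 0.0644 [ 0.61  0.46  1.41 -0.    1.27  2.21]
shift tool mm [  1.4  -7.6 128.1]
```

View pics/t6.png

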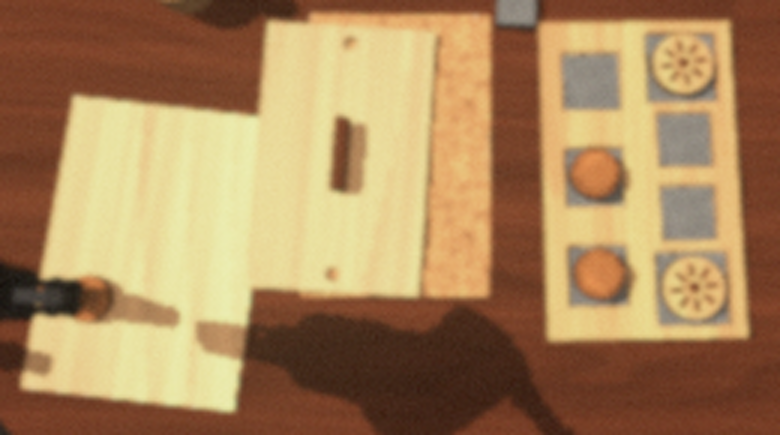

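Both feet are in their pockets at (597,173) and (600,274), and the fingers are above the spindle at (92,298). Lowering over the shaft.

```bash
python3 -m pendant '0.5 1.2 -7.5 10 0;0.5 0 0 20 0;0.5 0 0 25 0;0.5 0 0 25 0;0.5 0 0 25 0'
python3 -m pendant '0.5 0 0 15 0;0.5 0 0 4 0;0.5 0 0 0 0;0.5 0 0 0 0'
python3 -c "
from h import *
to(.429,.400,.098)"
```

```text
time_s: 39.75
eef_pos: [0.4304, 0.3978, 0.1219]
tcp_rot: [-3.142, -0.0, -0.037]
force: [0.6, 0.6, -0.2]
opening: 0.0641
finger_force: 0.0
time_s: 40.08
eef_pos: [0.4306, 0.3987, 0.1049]
tcp_rot: [-3.141, -0.001, -0.036]
force: [0.1, 0.6, 1.0]
opening: 0.0642
finger_force: 0.0
40.08 [0.4306 0.3987 0.1049] [-3.141e+00 -1.000e-03 -3.600e-02] [0.1 0.6 1. ] 0.0642 [ 0.62  0.6   1.54 -0.    1.    2.22]
shift tool mm [-1.7 -1.3  6.9]
```

```bash
python3 -m pendant '0.5 -1.5 -1.3 3 0;0.5 0 0 1 0;0.5 0 0 0 0;-0.2 0 0 0 0;-1 0 0 0 0'
python3 -m pendant '-1 0 0 0 0;-1 0 0 0 0;-1 0 0 0 0;-1 0 0 0 0;-1 0 0 0 0'
python3 -m pendant '-1 0 0 -3 0;-1 0 0 -10 0;-1 0 0 -20 0;-1 0 0 -30 0;-1 0 0 -30 0'
python3 -m pendant '-1 0 0 -10 0;-1 0 0 0 0;-1 0 0 0 0'
python3 -c "
from h import *
to(.5217,-.1648,.2)
c=snap('scene');i=cv2.cvtColor(c['image'],4)
p=px(c,[.43,.40,.14])[0].astype(int);print(p)
i=i[p[1]-60:p[1]+60,p[0]-80:p[0]+80];cv2.imwrite('pics/g3.png',cv2.resize(i,None,fx=4.5,fy=4.5,interpolation=2))"
```

```text
time_s: 40.5
eef_pos: [0.4286, 0.4004, 0.1008]
tcp_rot: [-3.141, -0.001, -0.035]
force: [0.2, 0.2, 0.4]
opening: 0.041
finger_force: 0.0
time_s: 40.92
eef_pos: [0.4286, 0.4003, 0.1005]
tcp_rot: [-3.141, -0.0, -0.035]
force: [-1.0, -1.0, 2.4]
opening: 0.0209
finger_force: 39.0
time_s: 41.33
eef_pos: [0.428, 0.3999, 0.1943]
tcp_rot: [3.141, 0.002, -0.035]
force: [0.5, 0.2, -0.0]
opening: 0.0212
finger_force: 39.1
time_s: 41.58
eef_pos: [0.4282, 0.4001, 0.2032]
tcp_rot: [-3.141, -0.0, -0.035]
force: [0.3, 0.0, -0.6]
opening: 0.0212
finger_force: 39.2
41.58 [0.4282 0.4001 0.2032] [-3.141 -0.    -0.035] [ 0.3  0.  -0.6] 0.0212 [0.62 0.49 1.43 0.   1.22 2.23]
shift tool mm [113.1 561.3   3.1]
[437 231]
```

View pics/g3.png

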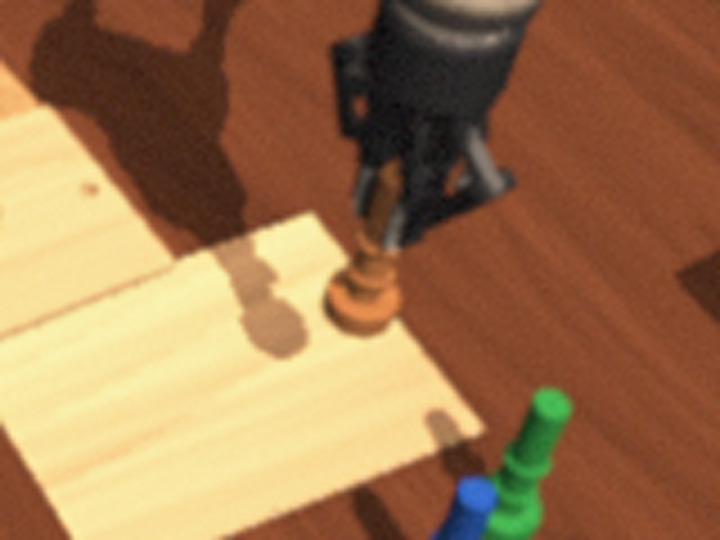

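The spindle hangs upright in the grip. Carrying it to a small pocket.

```bash
python3 -m pendant '-1 6 10 0 0;-1 6 20 0 0;-1 6 25 0 0;-1 6 30 0 0;-1 6 30 0 0'>/dev/null
python3 -m pendant '-1 6 30 0 0;-1 6 30 0 0;-1 6 30 0 0;-1 6 30 0 0;-1 6 30 0 0'>/dev/null
python3 -m pendant '-1 6 30 0 0;-1 6 30 0 0;-1 6 30 0 0;-1 6 30 0 0;-1 6 30 0 0'>/dev/null
python3 -m pendant '-1 6 30 0 0;-1 6 30 0 0;-1 5 30 0 0;-1 3 30 0 0;-1 2 25 0 0'>/dev/null
python3 -m pendant '-1 0 18 0 0;-1 0 8 0 0;-1 0 2 0 0;-1 0 0 0 0;-1 0 0 0 0'
python3 -c "
from h import *
to(.522,-.1650,.1035)"
```

```text
time_s: 43.72
eef_pos: [0.5196, -0.1904, 0.2028]
tcp_rot: [-3.141, 0.001, -0.034]
force: [-0.5, 0.5, -0.9]
opening: 0.0209
finger_force: 39.2
43.72 [ 0.5196 -0.1904  0.2028] [-3.141e+00  1.000e-03 -3.400e-02] [-0.5  0.5 -0.9] 0.0209 [-0.49  0.44  1.52  0.    1.18  1.11]
shift tool mm [  1.6 -25.3  99.3]
```

Overshoot in y by 25 mm; correcting, then lowering.

```bash
python3 -m pendant '-1 0.8 -12 0 0;-1 0.8 -13 0 0;-1 0 0 20 0;-1 0 0 30 0;-1 0 0 25 0'
python3 -m pendant '-1 0 0 15 0;-1 0 0 4 0;-1 0 0 0 0;-1 0 0 0 0;-1 0 0 0 0'
python3 -c "
from h import *
to(.522,-.1650,.1035)"
```

```text
time_s: 44.13
eef_pos: [0.5227, -0.1638, 0.1278]
tcp_rot: [3.142, -0.001, -0.032]
force: [-0.4, -0.7, -1.7]
opening: 0.0211
finger_force: 39.3
time_s: 44.55
eef_pos: [0.5233, -0.1661, 0.1107]
tcp_rot: [3.141, -0.002, -0.034]
force: [-0.3, 0.1, -1.0]
opening: 0.0208
finger_force: 39.3
44.55 [ 0.5233 -0.1661  0.1107] [ 3.141e+00 -2.000e-03 -3.400e-02] [-0.3  0.1 -1. ] 0.0208 [-0.45  0.54  1.65  0.    0.96  1.16]
shift tool mm [-1.4 -1.1  7.2]
```

```bash
python3 -m pendant '-1 -1 -1 3 0;-1 0 0 2 0;-1 0 0 1 0;-1 0 0 0.5 0;-1 0 0 0 0'
python3 -m pendant '-1 0 0 0.5 0;-1 0 0 0 0;-1 0 0 0 0'
python3 -c "
from h import *
to(.522,-.1650,.1035)"
```

```text
time_s: 44.97
eef_pos: [0.5216, -0.1653, 0.1035]
tcp_rot: [3.142, -0.001, -0.035]
force: [-1.4, 0.7, 3.9]
opening: 0.0211
finger_force: 39.8
time_s: 45.22
eef_pos: [0.5217, -0.1654, 0.1035]
tcp_rot: [3.141, -0.001, -0.035]
force: [-2.2, 1.2, 8.0]
opening: 0.021
finger_force: 40.3
45.22 [ 0.5217 -0.1654  0.1035] [ 3.141e+00 -1.000e-03 -3.500e-02] [-2.2  1.2  8. ] 0.021 [-0.45  0.54  1.66  0.    0.94  1.16]
shift tool mm [ 0.3 -0.4  0. ]
```

```bash
python3 -m pendant '0.3 0 0 0 0;0.3 0 0 0 0;0.3 0 0 0 0;0.3 0 0 0 0;0.3 0 0 -5 0'
python3 -m pendant '0.3 0 0 -15 0;0.3 0 0 -30 0;0.3 0 0 -30 0;0.3 0 0 -20 0;0.3 0 20 0 0'
python3 -m pendant '1 0 30 0 0;1 0 30 0 0;1 0 30 0 0;1 0 30 0 0;1 0 30 0 0'
python3 -m pendant '1 0 0 0 0;1 0 0 0 0'
python3 -c "
from h import *
import pickle
st()
c=snap('top');pickle.dump(c,open('t7.pkl','wb'));i=cv2.cvtColor(c['image'],4)[165:310,225:425];cv2.imwrite('pics/t7.png',cv2.resize(i,None,fx=4,fy=4,interpolation=2))"
```

```text
time_s: 45.63
eef_pos: [0.5209, -0.1652, 0.1065]
tcp_rot: [-3.141, 0.002, -0.035]
force: [-0.6, 0.2, 0.9]
opening: 0.0558
finger_force: 0.0
time_s: 46.05
eef_pos: [0.5228, -0.184, 0.2075]
tcp_rot: [3.139, -0.008, -0.032]
force: [0.9, -0.0, 1.0]
opening: 0.0554
finger_force: 0.0
time_s: 46.47
eef_pos: [0.5152, -0.3366, 0.2026]
tcp_rot: [-3.142, -0.0, -0.035]
force: [0.8, -0.7, 0.2]
opening: 0.0855
finger_force: 0.0
time_s: 46.63
eef_pos: [0.515, -0.3366, 0.202]
tcp_rot: [-3.141, 0.0, -0.037]
force: [-0.3, 0.6, -0.1]
opening: 0.0855
finger_force: 0.0
46.63 [ 0.515  -0.3366  0.202 ] [-3.141  0.    -0.037] [-0.3  0.6 -0.1] 0.0855 [-0.7   0.55  1.34  0.    1.26  0.9 ]
```

View pics/t7.png

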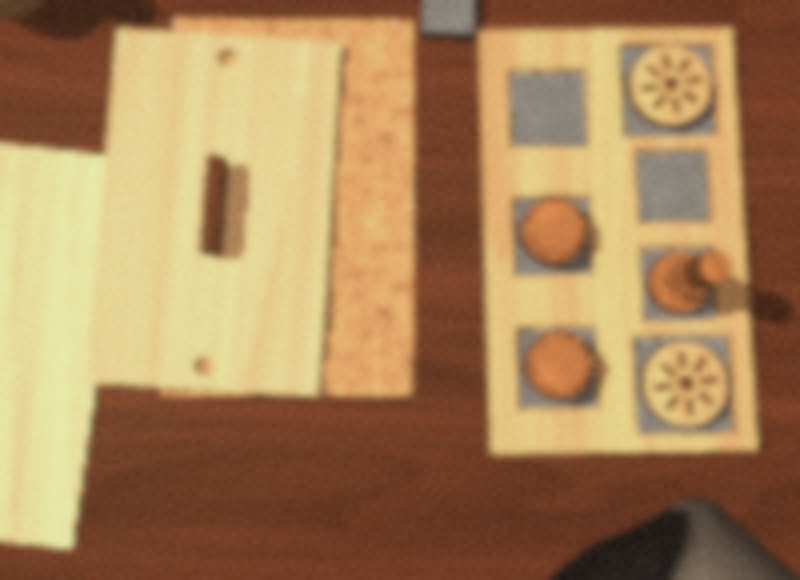

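All parts sit in their pockets (spindle base at (676,282)). The holes of the cover are at (226,56) and (203,365).

Run:
```python
from h import *; import pickle
c=pickle.load(open('t7.pkl','rb'))
B=lambda p,z:w(c,225+(p[0]+.5)/4-.5,165+(p[1]+.5)/4-.5,z)
q=lambda L,W:[[L/2,W/2],[L/2,-W/2],[-L/2,-W/2],[-L/2,W/2]]
f1=fit(q(.26,.166),[B(p,.011) for p in[(115,27),(343,44),(321,397),(96,384)]]);print(f1)
# subpixel corner refine of cover outline & hole centroids
g=cv2.cvtColor(c['image'],cv2.COLOR_RGB2GRAY)
f2=fit([[.113,0],[-.113,0]],[B(p,.011) for p in[(226,56),(203,365)]]);print(f2)
for u0,v0 in((281,178.5),(275.5,256)):
    p=g[int(v0)-5:int(v0)+6,int(u0)-5:int(u0)+6].astype(float); wt=np.clip(np.median(p)-8-p,0,None); yy,xx=np.mgrid[-5:6,-5:6]
    u,v=int(u0)+(wt*xx).sum()/wt.sum(),int(v0)+(wt*yy).sum()/wt.sum(); print((u,v),w(c,u,v,.011))
t,a,_=f2
R=np.array([[np.cos(a),-np.sin(a)],[np.sin(a),np.cos(a)]])
for m in([.035,.007],[.035,-.007],[-.035,-.007],[-.035,.007]): print((px(c,[*(R@m+t),.037])[0]-[225,165])*4)
to(*t,.15,a)
```

```text
(array([0.5685977 , 0.16913323]), np.float64(-0.025594491034221973), array([0.00351772, 0.00217929, 0.00248067, 0.00435154]))
(array([0.56964952, 0.17237324]), np.float64(-0.03370339640199984), array([0.00037473, 0.00037473]))
(np.float64(280.82732447817835), np.float64(178.0740037950664)) [0.68461682 0.16949602 0.011     ]
(np.float64(274.786078098472), np.float64(256.08319185059423)) [0.45572144 0.17783941 0.011     ]
[203.89223743 151.56577065]
[223.53791669 152.66833464]
[216.35210419 250.29698108]
[196.45530733 249.20639129]
46.68 [ 0.5152 -0.3354  0.2021] [-3.141  0.    -0.036] [ 0.6 -0.2 -0.6] 0.0856 [-0.7   0.55  1.34  0.    1.26  0.9 ]
turn units -0.022
shift tool mm [  36.2 -509.4   52.5]
```

```bash
python3 -m pendant '1 2 -15 0 0;1 2 -25 0 0;1 2 -30 0 0;1 2 -30 0 0;1 2 -30 0 0'>/dev/null
python3 -m pendant '1 2 -30 0 0;1 2 -30 0 0;1 2 -30 0 0;1 2 -30 0 0;1 2 -30 0 0'>/dev/null
python3 -m pendant '1 2 -30 0 0;1 2 -30 0 0;1 2 -30 0 0;1 2 -30 0 0;1 2 -30 0 0'>/dev/null
python3 -m pendant '1 2 -30 0 0;1 2 -25 0 0;1 1 -10 0 0;1 0 0 0 0;1 0 0 0 0'
python3 -c "
from h import *
to(.569,.171,.15)"
```

```text
time_s: 48.35
eef_pos: [0.5668, 0.159, 0.2024]
tcp_rot: [3.141, 0.0, -0.032]
force: [-0.0, -0.5, 0.6]
opening: 0.0858
finger_force: 0.0
48.35 [0.5668 0.159  0.2024] [ 3.141  0.    -0.032] [-0.  -0.5  0.6] 0.0858 [ 0.14  0.5   1.42 -0.    1.22  1.75]
shift tool mm [  1.8 -12.1  52.4]
```

```bash
python3 -m pendant '1 1.5 -12 0 0;1 0 0 25 0;1 0 0 30 0;1 0 0 30 0;1 0 0 30 0'
python3 -m pendant '1 0 0 20 0;1 0 0 10 0;1 0 0 5 0;1 0 0 0 0;1 0 0 0 0'
python3 -c "
from h import *
to(.569,.171,.044)"
```

```text
time_s: 48.77
eef_pos: [0.5698, 0.1695, 0.0865]
tcp_rot: [-3.141, -0.001, -0.037]
force: [0.4, 0.4, -0.7]
opening: 0.0851
finger_force: 0.0
time_s: 49.18
eef_pos: [0.5705, 0.1701, 0.0535]
tcp_rot: [-3.141, -0.002, -0.035]
force: [0.9, -0.0, 0.5]
opening: 0.0857
finger_force: 0.0
49.18 [0.5705 0.1701 0.0535] [-3.141e+00 -2.000e-03 -3.500e-02] [ 0.9 -0.   0.5] 0.0857 [0.16 0.68 1.55 0.   0.9  1.77]
shift tool mm [-1.5 -0.8  9.5]
```

```bash
python3 -m pendant '1 -1.5 -1 5 0;1 0 0 3 0;1 0 0 0.5 0;1 0 0 0 0;-1 0 0 0 0' 60
python3 -m pendant '-1 0 0 0 0;-1 0 0 0 0;-1 0 0 0 0;-1 0 0 0 0;-1 0 0 0 0'
python3 -m pendant '-1 0 0 0 0;-1 0 0 0 0;-1 0 0 0 0'
python3 -m pendant '-1 0 0 -5 0;-1 0 0 -15 0;-1 0 0 -30 0;-1 0 0 -30 0;-1 0 0 -30 0'
python3 -m pendant '-1 0 0 -30 0;-1 0 0 -25 0;-1 0 0 0 0;-1 0 0 0 0'
python3 -c "
from h import *
to(.507,-.3584,.2,-.053)"
```

```text
time_s: 49.6
eef_pos: [0.5683, 0.1713, 0.0441]
tcp_rot: [-3.141, -0.001, -0.035]
force: [-0.8, -0.4, 0.0]
opening: 0.0754
finger_force: 0.0
time_s: 50.02
eef_pos: [0.5682, 0.1712, 0.044]
tcp_rot: [-3.142, -0.0, -0.035]
force: [-7.1, -0.4, 21.3]
opening: 0.0126
finger_force: 49.2
time_s: 50.27
eef_pos: [0.5683, 0.1712, 0.0441]
tcp_rot: [-3.141, -0.0, -0.035]
force: [-0.3, 0.0, 2.8]
opening: 0.0124
finger_force: 61.8
time_s: 50.68
eef_pos: [0.5675, 0.1712, 0.1544]
tcp_rot: [3.141, 0.002, -0.035]
force: [0.2, -0.3, -2.1]
opening: 0.0126
finger_force: 61.0
time_s: 51.02
eef_pos: [0.5685, 0.1713, 0.2098]
tcp_rot: [-3.141, -0.002, -0.035]
force: [0.2, 0.5, -3.6]
opening: 0.0123
finger_force: 61.2
51.02 [0.5685 0.1713 0.2098] [-3.141e+00 -2.000e-03 -3.500e-02] [ 0.2  0.5 -3.6] 0.0123 [0.16 0.5  1.4  0.   1.24 1.77]
turn units 0.174
shift tool mm [-43.  531.6   9.4]
```

```bash
python3 -m pendant '-1 -2 10 0 0;-1 -2 20 0 0;-1 -2 30 0 0;-1 -2 30 0 0;-1 -2 30 0 0'>/dev/null
python3 -m pendant '-1 -2 30 0 0;-1 -2 30 0 0;-1 -2 30 0 0;-1 -2 30 0 0;-1 -2 30 0 0'>/dev/null
python3 -m pendant '-1 -3 30 0 0;-1 -3 30 0 0;-1 -3 30 0 0;-1 -3 30 0 0;-1 -3 30 0 0'>/dev/null
python3 -m pendant '-1 -2 30 0 0;-1 -2 25 0 0;-1 -2 20 0 0;-1 0 10 0 0;-1 0 5 0 0'
python3 -m pendant '-1 0 0 0 0.17;-1 0 0 0 0;-1 0 0 0 0'
python3 -c "
from h import *
to(.507,-.3584,.12,-.053)"
```

```text
time_s: 52.68
eef_pos: [0.508, -0.3382, 0.2067]
tcp_rot: [-3.139, 0.003, -0.037]
force: [-0.1, 0.1, -2.3]
opening: 0.0126
finger_force: 61.1
time_s: 52.93
eef_pos: [0.5096, -0.3357, 0.2085]
tcp_rot: [-3.141, 0.001, -0.051]
force: [0.0, 0.7, -1.9]
opening: 0.0124
finger_force: 61.1
52.93 [ 0.5096 -0.3357  0.2085] [-3.141e+00  1.000e-03 -5.100e-02] [ 0.   0.7 -1.9] 0.0124 [-0.71  0.53  1.34  0.    1.27  0.91]
turn units 0.014
shift tool mm [-1.4 22.9 88.5]
```

```bash
python3 -m pendant '-1 -1.5 10 0 0;-1 0 13 0 0;-1 0 0 20 0;-1 0 0 30 0;-1 0 0 25 0'
python3 -m pendant '-1 0 0 15 0;-1 0 0 7 0;-1 0 0 0 0;-1 0 0 0 0;-1 0 0 0 0'
python3 - <<'E'
from h import *
import pickle
to(.507,-.3584,.0753,-.053)
c=snap('top');pickle.dump(c,open('t8.pkl','wb'));i=cv2.cvtColor(c['image'],4)[185:305,425:505]
d=snap('scene');pickle.dump(d,open('s8.pkl','wb'));j=cv2.cvtColor(d['image'],4)
p=px(d,[.507,-.358,.06])[0].astype(int);print(p)
j=j[p[1]-40:p[1]+40,p[0]-50:p[0]+50]
cv2.imwrite('pics/t8.png',np.hstack([cv2.resize(i,(320,480),interpolation=2),cv2.resize(j,(480,480*80//100+96),interpolation=2)]))
E
```

```text
time_s: 53.35
eef_pos: [0.5067, -0.3611, 0.133]
tcp_rot: [3.14, -0.001, -0.053]
force: [-0.2, 0.0, -2.8]
opening: 0.0123
finger_force: 61.1
time_s: 53.77
eef_pos: [0.5074, -0.3608, 0.1133]
tcp_rot: [3.14, -0.002, -0.053]
force: [0.4, -0.4, -2.7]
opening: 0.0125
finger_force: 61.0
53.77 [ 0.5074 -0.3608  0.1133] [ 3.14e+00 -2.00e-03 -5.30e-02] [ 0.4 -0.4 -2.7] 0.0125 [-0.74  0.65  1.42  0.    1.07  0.88]
turn units 0.004
shift tool mm [-0.7 -2.4 38. ]
[285 115]
```

View pics/t8.png

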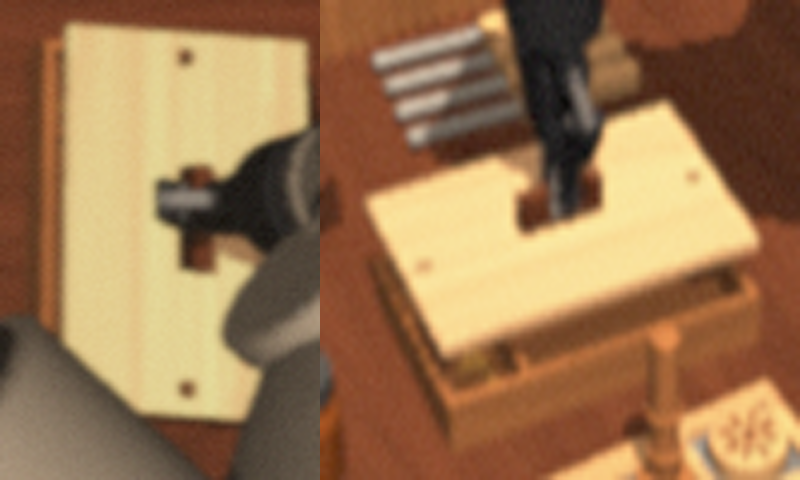

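Both holes are visible: top crop at (185,57) and (187,388), scene crop at (105,265) and (372,176).

Run:
```python
from h import *; import pickle
c=pickle.load(open('t8.pkl','rb'));d=pickle.load(open('s8.pkl','rb'));z=.1133-.0753+.044-.0015
def cen(c,u0,v0,z,h=4):
    g=cv2.cvtColor(c['image'],cv2.COLOR_RGB2GRAY); U,V=int(round(u0)),int(round(v0))
    p=g[V-h:V+h+1,U-h:U+h+1].astype(float); wt=np.clip(np.median(p)-12-p,0,None); yy,xx=np.mgrid[-h:h+1,-h:h+1]
    return w(c,U+(wt*xx).sum()/wt.sum(),V+(wt*yy).sum()/wt.sum(),z)
a=[cen(c,425+185.5/4-.5,185+57.5/4-.5,z),cen(c,425+187.5/4-.5,185+388.5/4-.5,z)]
b=[cen(d,235+105.5/4.8-.5,75+265.5/6-.5,z,3),cen(d,235+372.5/4.8-.5,75+176.5/6-.5,z,3)]
m=lambda q:w(q[0],q[1],q[2],z)
for x in(a,b,[m((c,425+185.5/4-.5,185+57.5/4-.5)),m((c,425+187.5/4-.5,185+388.5/4-.5))]): f=fit([[.113,0],[-.113,0]],x);print(f[0],f[1],f[2],x[0]-x[1])
```

```text
[ 0.50822028 -0.35909986] -0.05337563759662936 [0.00019773 0.00019773] [ 0.22528326 -0.01203607  0.        ]
[ 0.50815489 -0.3580915 ] -0.01587020976797793 [0.00671939 0.00671939] [ 2.39408634e-01 -3.79978426e-03 -1.11022302e-16]
[ 0.50858987 -0.35920329] -0.052832812086504505 [0.00048108 0.00048108] [ 0.22472383 -0.01188385  0.        ]
```

```bash
python3 -m pendant '-1 -2 -2.1 6 0;-1 0 0 8 0;-1 0 0 7 0;-1 0 0 0 0;-1 0 0 0 0'
python3 -m pendant '-1 0 0 0 0;-1 0 0 0 0'
python3 -c "
from h import *
to(.5055,-.3586,.0753,-.053)"
```

```text
time_s: 54.28
eef_pos: [0.5046, -0.3575, 0.09]
tcp_rot: [-3.141, 0.001, -0.053]
force: [0.1, 0.1, -1.4]
opening: 0.0121
finger_force: 61.1
time_s: 54.45
eef_pos: [0.5049, -0.3577, 0.0908]
tcp_rot: [-3.141, 0.0, -0.053]
force: [-0.6, -0.2, -2.4]
opening: 0.0124
finger_force: 61.1
54.45 [ 0.5049 -0.3577  0.0908] [-3.141  0.    -0.053] [-0.6 -0.2 -2.4] 0.0124 [-0.74  0.67  1.45  0.    1.02  0.88]
turn units 0.004
shift tool mm [ 0.7  0.8 15.5]
```

```bash
python3 -m pendant '-1 0.6 0.8 2 0;-1 0 0 2 0;-1 0 0 1 0;-1 0 0 0 0;-1 0 0 0 0'
python3 -m pendant '-1 0 0 1 0;-1 0 0 1 0;-1 0 0 1 0;-1 0 0 0 0;-1 0 0 0 0'
python3 -c "
from h import *
st()"
```

```text
time_s: 54.87
eef_pos: [0.5053, -0.3585, 0.0856]
tcp_rot: [-3.141, 0.0, -0.053]
force: [0.0, 0.3, -3.0]
opening: 0.0125
finger_force: 61.1
time_s: 55.28
eef_pos: [0.5054, -0.3585, 0.0827]
tcp_rot: [-3.141, 0.0, -0.053]
force: [-0.0, 0.7, -2.5]
opening: 0.0122
finger_force: 61.1
55.28 [ 0.5054 -0.3585  0.0827] [-3.141  0.    -0.053] [-0.   0.7 -2.5] 0.0122 [-0.74  0.68  1.45  0.    1.01  0.88]
```

It's past the pin tops with no contact force. Down to the rim.

```bash
python3 -m pendant '-1 0 0 1.5 0;-1 0 0 1.5 0;-1 0 0 1 0;-1 0 0 0 0;-1 0 0 0 0'
python3 -m pendant '-1 0 0 1 0;-1 0 0 0.7 0;-1 0 0 0.3 0;-1 0 0 0 0;-1 0 0 0 0'
python3 -c "
from h import *
st()"
```

```text
time_s: 55.7
eef_pos: [0.5053, -0.3585, 0.0786]
tcp_rot: [-3.141, 0.0, -0.053]
force: [-0.2, -0.1, -2.8]
opening: 0.0121
finger_force: 61.1
time_s: 56.12
eef_pos: [0.5055, -0.3586, 0.0771]
tcp_rot: [3.141, -0.0, -0.053]
force: [-2.6, 0.7, 1.8]
opening: 0.0125
finger_force: 61.5
56.12 [ 0.5055 -0.3586  0.0771] [ 3.141 -0.    -0.053] [-2.6  0.7  1.8] 0.0125 [-0.74  0.69  1.46  0.    1.    0.88]
```

Seated at .0771, just as predicted. Release, retreat and check.

```bash
python3 -m pendant '-1 0 0 0.5 0;-1 0 0 0 0;1 0 0 0 0;1 0 0 0 0;1 0 0 0 0'
python3 -m pendant '1 0 0 0 0;1 0 0 0 0;1 0 0 -10 0;1 0 0 -20 0;1 0 0 -30 0'
python3 -m pendant '1 0 0 -30 0;1 0 0 -30 0;1 0 0 -30 0;1 -20 -20 0 0;1 -20 -30 0 0'
python3 -m pendant '1 0 -30 0 0;1 0 -30 0 0;1 0 -30 0 0;1 0 -30 0 0;1 0 -30 0 0'>/dev/null
python3 -m pendant '1 0 -30 0 0;1 0 -30 0 0;1 0 -30 0 0;1 0 -30 0 0;1 0 0 0 0'
python3 -m pendant '1 0 0 0 0;1 0 0 0 0;1 0 0 0 0;1 0 0 0 0;1 0 0 0 0'
python3 -c "
from h import *
st();c=snap('top');i=cv2.cvtColor(c['image'],4)[160:300,335:505];cv2.imwrite('pics/end.png',cv2.resize(i,None,fx=4,fy=4,interpolation=2))"
```

```text
time_s: 56.53
eef_pos: [0.5055, -0.3587, 0.0762]
tcp_rot: [3.141, -0.0, -0.053]
force: [0.2, -0.1, -0.6]
opening: 0.048
finger_force: 0.0
time_s: 56.95
eef_pos: [0.5043, -0.3576, 0.135]
tcp_rot: [-3.138, 0.004, -0.053]
force: [-0.5, -0.8, -0.2]
opening: 0.0855
finger_force: 0.0
time_s: 57.37
eef_pos: [0.4688, -0.3085, 0.229]
tcp_rot: [3.137, -0.005, -0.054]
force: [-0.2, 0.9, -0.2]
opening: 0.0853
finger_force: 0.0
time_s: 58.2
eef_pos: [0.4821, -0.0326, 0.2272]
tcp_rot: [-3.14, -0.001, -0.049]
force: [-0.8, 0.5, 1.1]
opening: 0.0853
finger_force: 0.0
time_s: 58.62
eef_pos: [0.4823, -0.0378, 0.2263]
tcp_rot: [3.142, -0.0, -0.054]
force: [-0.5, -0.3, 0.2]
opening: 0.0854
finger_force: 0.0
58.62 [ 0.4823 -0.0378  0.2263] [ 3.142 -0.    -0.054] [-0.5 -0.3  0.2] 0.0854 [-0.24  0.29  1.68 -0.    1.17  1.39]
```

View pics/end.png

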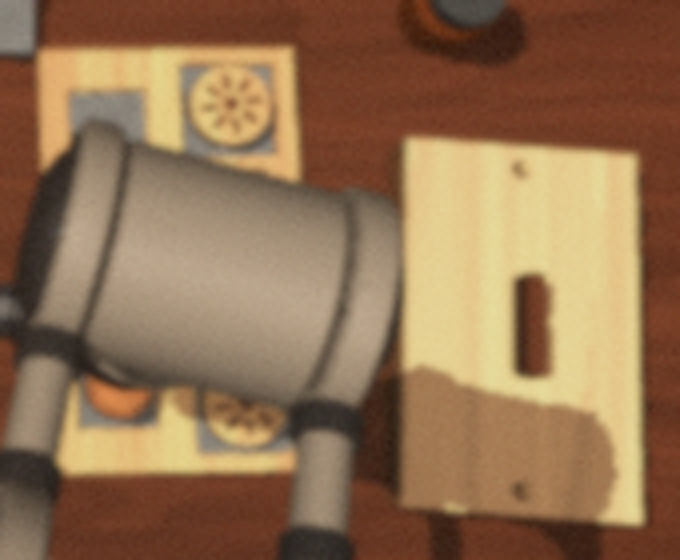

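The cover lies square on the box with the pins showing in both holes, at (520,169) and (520,490), and the gripper is clear of everything. Handing in.

```bash
python3 -c "
from plant import r
print(r.job_done())"
```

```text
the job is handed in; nothing more can be done
None
```

I handed the job in at about 59 s on the robot's clock: the two rosettes, two bun feet and one spindle that were there are in their pockets and the cover is back on its pins, but the hand-in returned no verdict and the arm hid part of the tray in my last picture.

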